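Move a sterile tray with the lifter

TASK

The small instrument tray on its rack is sterile and must not be touched by the gripper. Take the flat lifter by its handle, slide the blade under the tray between the ribs of the rack, lift the tray clear, keep it roughly level and set it down centred and square on the empty rack; then draw the lifter out and lay it flat on the table, well clear of both racks.

Things in the scene. Friction and masses are not known exactly. Their poses are not given: they have to be found in the camera images.
- lifter: Spatula, 100 g, lying on the table right of the racks. Origin: on its underside plane, below the grip point (near its centre of mass); +x to the blade, z up. Black handle bar x -50 to 40 mm, 18 wide (y), z 26 to 46, on a rear foot at x -45. Neck 24 wide slopes down to the flat dark steel blade: x 60 to 158, 54 wide, z 0 to 3. Held firmly at the grip point it stays level under load.
- lifter_blade (a point): Middle of the top face of the lifter's blade, 109 mm ahead of the lifter's origin (local +x), 3 mm above its underside plane.
- tray: Loose shallow open aluminium tray, 90 mm (x) by 120 (y) by 12 high, 90 g, three steel probes fixed in it. Origin: centre of its flat underside, z up. Starts on the loaded rack, underside 30 mm above the table, centred within 6 mm, axes within 0.06 rad of the rack's, overhanging both ribs.
- loaded_rack: Fixed dark steel rack with the tray on it. Base plate 100 mm (x) by 120 (y) by 3; two upright ribs along x, 8 thick, at y -45 and +45, tops 30 above the table. Between them a clear channel, 82 wide, z 3 to 30, open at front (-x, toward the robot) and back. Origin: centre of its underside, at table height; x along the ribs, pointing away from the robot within 0.2 rad.
- empty_rack: Fixed rack of the same shape, size and axes as the loaded rack, beside it (left or right), empty at the start: the tray's destination. The tray resting on it has its underside 30 mm above the table and its x along the ribs.
Not all that is in view belongs to the job. Leave any blue look-alike of the loaded_rack alone.

How it is judged:
On the way, in this order (a step that is already met when the one before it is completed fails the run):
1. the tray is lifted clear of its rack on the lifter (height (world z) of tray above 0.038 m and contact force between lifter and tray above 0.2 N and contact force between tray and loaded_rack below 0.05 N), for 0.2 s.
2. the tray rests on the empty rack (horizontal distance between tray and empty_rack below 0.02 m and height (world z) of tray below 0.033 m and contact force between tray and empty_rack above 0.2 N), for 0.2 s.
At the end, for the whole second after the job is handed in: The tray rests level on the empty rack, centre within 20 mm and x axis within 0.2 rad of the rack's (either way round); the lifter, clear of it, lies still and flat (tilt under 0.1 rad) on the table, blade middle over 100 mm from both racks' centres (horizontal distance between tray and empty_rack below 0.02 m and angle between the x axis of tray and the x axis of empty_rack, either way round below 0.2 rad and height (world z) of tray between 0.027 and 0.033 m and angle between tray's own z axis and vertical below 0.06 rad and linear speed of each of tray, lifter below 0.02 m/s and contact force between lifter and tray below 0.05 N and height (world z) of lifter below 0.006 m and angle between lifter's own z axis and vertical below 0.1 rad and horizontal distance between lifter_blade and empty_rack above 0.1 m and horizontal distance between lifter_blade and loaded_rack above 0.1 m); the robot touches nothing.
It fails at once if the gripper or arm touches the tray (contact force between any of the fingers, the arm and tray above 0.5 N).
It fails at once if the tray is tipped by more than 0.35 rad (20 degrees) (angle between tray's own z axis and vertical above 0.35 rad).
It also fails if it takes over 67 s, if anything falls off the work surface, if the arm or the gripper's body presses on something with over 40 N, if the wrist force passes 120 N, or if a joint passes its speed limit or range.

ROBOT

A 6-joint arm with a two-finger parallel gripper is mounted at the origin on a cart in front of the work surface, level with it; the furniture and walls round the work are solid. World frame = base frame: x ahead of the robot, y to its left, z up, the work surface at z = 0. Lengths are in m, angles in rad, forces in N, time in s.
With the tool pointing down it reaches from about 0.3 to 0.775 m from the base axis. Payload 14.6 kg.
Tool frame: the origin (TCP) lies on the front face of the gripper's body, between the roots of the fingers; the fingertips stand 97 mm ahead of it and the grasp point (between the pads) lies 78 mm ahead of it; z points along the fingers, y is the direction in which the jaws open and shut (so a half turn about z gives the same grasp; the last joint's range is limited). The gripper opens to 94 mm and grips with 3 to 60 N. Pads are 16 mm wide; open, the fingers measure 119 mm over their backs; the gripper's body (75 mm by 177 mm) begins 78 mm behind the grasp point.
Start: joints at [1.226, 0.3, 1.521, -0, 1.321, -0.067], TCP at [0.151, 0.529, 0.303] pointing down, gripper open.
Joint ranges: [-3.03, 3.03], [-0.79, 2.21], [0.23, 2.52], [-1.04, 4.18], [0, 3.07], [-2.55, 2.55]. Speed limits (rad/s): [2.22, 2.22, 2.57, 3.14, 3.14, 3.14].

INTERFACE

Orientations are given as [roll, pitch, yaw] about the fixed x, y, z axes, in that order (R = Rz(yaw) Ry(pitch) Rx(roll)).
In Python, from station import ctrl gives the robot as it stands. The module is installed in compiled form; this text tells all that it offers.
- The arm moves only by the shell command python3 -m pendant 'ROWS' [FORCE]. ROWS is JSON, a list of rows, each an object of numbers: "rx", "ry", "rz": the turn, a rotation vector about the tool's x, y, z each as a share of 4 degrees, from -1 to 1; "tx", "ty", "tz": the shift along the tool's x, y, z each as a share of 0.04 m, from -1 to 1; "grip": the gripper command: -1 is fully open, 1 is shut, values between are in proportion. A call has 1 to 8 rows; each row shifts and turns the pose as measured when the row begins, along the tool's axes as they then stand; what a row does not reach is not made up. A row lasts 1/12 s, in which the tool goes at most 41.7 mm and 7.16 degrees, less where a joint would pass 70% of its speed; a pose out of reach is approached as far as the arm can. A call with a number of a shift or a turn outside -1 to 1 is refused whole. A call with a gripper value outside its range is refused whole. The fingers move at their own pace and stop on an object; FORCE is the grip in N (left out, the last holds). Time passes only in rows, so rows that do not move let the fingers close. It gives the time, the measured TCP pose, the force and the opening at its end, in the units of the state.
- ctrl.get_obs(): the state, without advancing time (a new reading comes with each control period).
- ctrl.camera(name): name is "side" or "top" or "wrist"; returns a dict with "pixels" (480x640x3 uint8, blue, green, red), "fx", "fy", "cx", "cy" (pixels), "world_from_camera" (4x4, takes a point from camera to world coordinates). Camera axes: x right, y up, looking along -z (the intrinsics and any distortion apply to the point x, -y, -z); pixel columns grow to the right and rows downward; lengths in m; the calibration is good to about 2 mm. A picture is of the moment at which its call begins. There is no depth.
- ctrl.hand_in(): hands the job in, once; it reports no verdict.
The state is a dict: "time_s": time; "qpos": joint angles; "joint_vel": joint speeds; "tau": joint torques, N m; "ee_pos": TCP position; "eef_rot": TCP orientation; "force": force on the tool from outside, world axes, zero at the start; "moment": the same for the moment, N m; "grip_width": finger opening in m.
Only numpy, scipy, OpenCV 4.12 (cv2) and the standard library are available. Lean on these libraries where they do the work, as an engineer would, in place of code of your own. Each camera call takes 0.05 s, during which the arm holds its last target.

## Working session

There is one attempt and no reset: what is moved stays moved. The work goes in short steps, Python scripts to look and compute and a shell command to move; the robot and the scene stay as the last step left them, time stands still between calls to the robot, and variables do not carry over. Pictures are saved under pics/ and viewed, and the job is handed in when it is done.

```bash
mkdir -p pics; python3 - <<'E'
from station import ctrl
import cv2
print(ctrl.get_obs())
for n in ["side","top","wrist"]:
    c=ctrl.camera(n); cv2.imwrite(f"pics/{n}0.png",c["pixels"]); print(n,[k for k in c],c["fx"],c["fy"],c["cx"],c["cy"],c["world_from_camera"].round(4).tolist() if hasattr(c["world_from_camera"],'round') else c["world_from_camera"])
E
```

```text
{'time_s': 0.0, 'qpos': array([ 1.22640908e+00,  3.00481911e-01,  1.52160702e+00,  8.52300473e-07,
        1.32070262e+00, -6.65989932e-02]), 'joint_vel': array([ 2.59230907e-04,  7.97795122e-04, -5.19820785e-04, -1.30176392e-03,
       -5.64348369e-04,  1.43658418e-05]), 'tau': array([-3.27615311e-06, -5.31790030e+01, -3.52765703e+01,  7.08995503e-02,
        2.41306279e-02, -5.54486394e-05]), 'ee_pos': array([0.15077461, 0.52876506, 0.30206936]), 'eef_rot': array([-3.14039647e+00, -8.06101251e-05,  2.86380414e+00]), 'force': array([ 0.65360381,  0.38141818, -0.04830655]), 'moment': array([-0.01410722,  0.03605198,  0.00262498]), 'grip_width': 0.09407817007998323}
side ['pixels', 'fx', 'fy', 'cx', 'cy', 'world_from_camera'] 503.3864866271127 503.3864866271127 324.5454303734141 236.40719541305666 [[-0.9414, 0.1943, -0.2758, 0.274], [-0.3374, -0.5543, 0.7609, 0.6868], [-0.005, 0.8093, 0.5874, 0.6549], [0.0, 0.0, 0.0, 1.0]]
top ['pixels', 'fx', 'fy', 'cx', 'cy', 'world_from_camera'] 458.50942257297027 458.50942257297027 321.4306874197622 235.48079692692164 [[0.0116, 0.9762, -0.2164, 0.3112], [-0.9999, 0.011, -0.0039, -0.0487], [-0.0014, 0.2164, 0.9763, 1.0734], [0.0, 0.0, 0.0, 1.0]]
wrist ['pixels', 'fx', 'fy', 'cx', 'cy', 'world_from_camera'] 389.72310399477055 389.72310399477055 330.7288820925723 236.60392162472465 [[0.2723, -0.9221, -0.2751, 0.0699], [0.9622, 0.2607, 0.0786, 0.5511], [-0.0007, -0.2861, 0.9582, 0.3848], [0.0, 0.0, 0.0, 1.0]]
```

View pics/top0.png

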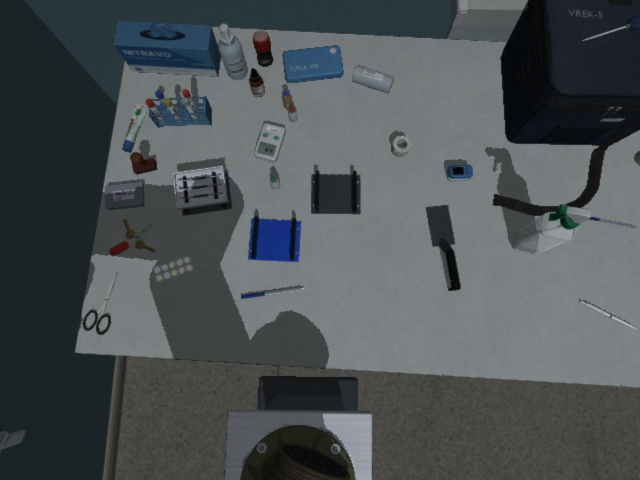

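View pics/side0.png

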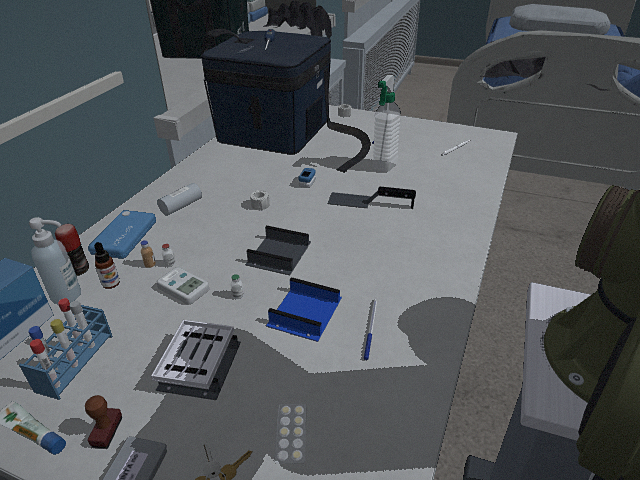

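```bash
python3 - <<'E'
import cv2
i=cv2.imread("pics/top0.png")
a=cv2.resize(i[145:225,160:240],None,fx=6,fy=6,interpolation=cv2.INTER_CUBIC)
b=cv2.resize(i[155:225,300:370],None,fx=7,fy=7,interpolation=cv2.INTER_CUBIC)
c=cv2.resize(i[200:295,415:475],None,fx=6,fy=6,interpolation=cv2.INTER_CUBIC)
for n,m in zip("abc",(a,b,c)): cv2.imwrite(f"pics/c{n}.png",cv2.convertScaleAbs(m,alpha=1.8))
s=cv2.imread("pics/side0.png")
cv2.imwrite("pics/cs.png",cv2.convertScaleAbs(cv2.resize(s[210:410,140:340],None,fx=3,fy=3,interpolation=cv2.INTER_CUBIC),alpha=1.6))
E
```

```text
(no output)
```

View pics/ca.png

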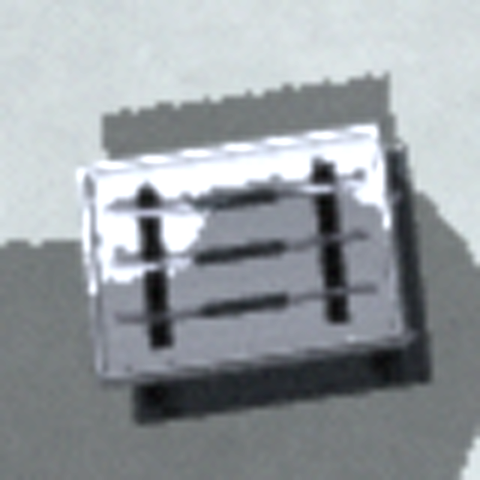

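View pics/cb.png

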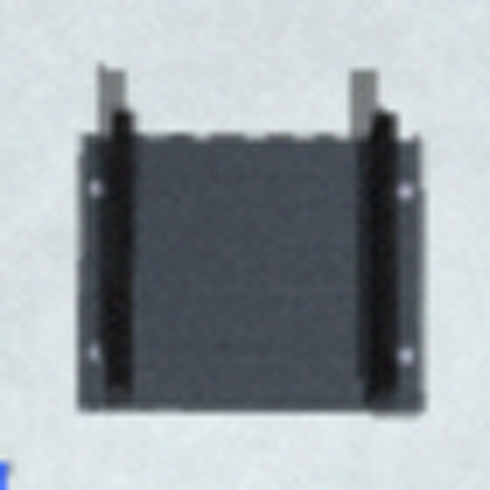

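View pics/cc.png

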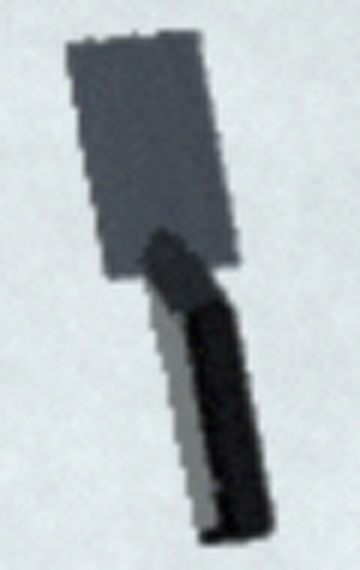

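View pics/cs.png

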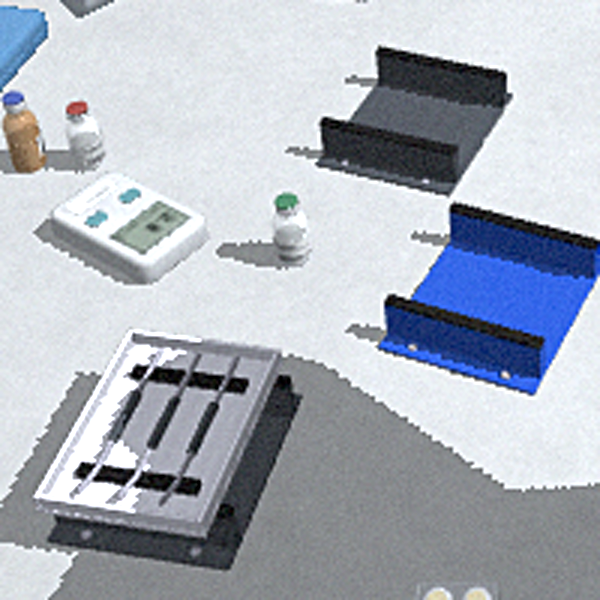

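```bash
cat > h.py <<'E'
import numpy as np
from scipy.optimize import least_squares
def ray(c,u,v,z):
    T=np.array(c["world_from_camera"]); d=np.array([(u-c["cx"])/c["fx"],-(v-c["cy"])/c["fy"],-1.]); d=T[:3,:3]@d; o=T[:3,3]
    return o+d*(z-o[2])/d[2]
def proj(c,P):
    T=np.array(c["world_from_camera"]); p=(np.asarray(P)-T[:3,3])@T[:3,:3]
    return np.stack([c["cx"]+c["fx"]*p[...,0]/-p[...,2], c["cy"]-c["fy"]*p[...,1]/-p[...,2]],-1)
def fit(obs,x0):  # obs: list of (cam, u,v, local xyz)
    def r(x):
        cs,s=np.cos(x[2]),np.sin(x[2]);o=[]
        for c,u,v,(a,b,z) in obs:
            q=proj(c,[x[0]+cs*a-s*b,x[1]+s*a+cs*b,z]); o+=[q[0]-u,q[1]-v]
        return np.array(o)
    s=least_squares(r,x0,loss='soft_l1'); return s.x, r(s.x).reshape(-1,2).round(1).tolist()
E
python3 - <<'E'
from station import ctrl
from h import *
c=ctrl.camera("top"); s=ctrl.camera("side")
A=lambda x,y:(160+x/6,145+y/6); B=lambda x,y:(300+x/7,155+y/7); C=lambda x,y:(415+x/6,200+y/6); S=lambda x,y:(140+x/3,210+y/3)
def O(cam,uv,l): return (cam,uv[0],uv[1],l)
# left in top = +y
print("empty top",fit([O(c,B(80,135),(.05,.06,.003)),O(c,B(420,137),(.05,-.06,.003)),O(c,B(424,411),(-.05,-.06,.002)),O(c,B(78,411),(-.05,.06,.002))],[.4,-.1,0]))
print("empty side",fit([O(s,S(318,164),(.05,.06,.003)),O(s,S(447,192),(-.05,.06,.003)),O(s,S(512,97),(-.05,-.06,.003)),O(s,S(323,119),(.05,.049,.03)),O(s,S(458,146),(-.05,.049,.03)),O(s,S(378,47),(.05,-.041,.03)),O(s,S(510,71),(-.05,-.041,.03))],[.4,-.1,0]))
print("loaded top",fit([O(c,A(135,422),(-.05,.06,.002)),O(c,A(432,382),(-.05,-.06,.002)),O(c,A(402,148),(.05,-.06,.003))],[.4,.2,0]))
print("loaded side",fit([O(s,S(48,542),(.05,.06,.003)),O(s,S(230,568),(-.05,.06,.003)),O(s,S(300,393),(-.05,-.06,.003))],[.4,.2,0]))
print("tray top",fit([O(c,A(83,166),(.045,.06,.042)),O(c,A(380,124),(.045,-.06,.042)),O(c,A(411,342),(-.045,-.06,.042)),O(c,A(101,382),(-.045,.06,.042))],[.4,.2,0]))
print("tray side",fit([O(s,S(36,500),(.045,.06,.042)),O(s,S(205,525),(-.045,.06,.042)),O(s,S(281,350),(-.045,-.06,.042)),O(s,S(131,331),(.045,-.06,.042))],[.4,.2,0]))
print("lifter",fit([O(c,C(67,43),(.158,.027,.003)),O(c,C(200,30),(.158,-.027,.003)),O(c,C(240,264),(.06,-.027,.003)),O(c,C(107,279),(.06,.027,.003))],[.3,-.3,0]))
E
```

```text
empty top (array([ 0.65298044, -0.0782518 ,  0.00839254]), [[-0.1, 0.1], [0.1, -0.1], [0.1, 0.1], [-0.1, -0.1]])
empty side (array([ 6.51021068e-01, -7.57267949e-02,  2.05920858e-04]), [[-0.1, -1.4], [1.8, -0.3], [1.5, -2.2], [-0.5, 0.1], [-0.3, 1.2], [-0.1, 0.3], [-1.3, 1.2]])
loaded top (array([0.65321542, 0.24112202, 0.16292699]), [[-0.1, 0.3], [-0.2, -0.3], [0.3, 0.0]])
loaded side (array([0.65217602, 0.24538192, 0.18054101]), [[-0.7, 0.0], [0.3, 0.1], [0.3, -0.2]])
tray top (array([0.6536178 , 0.24178019, 0.16063958]), [[-0.1, 0.1], [0.7, 0.1], [-0.5, -0.5], [-0.0, 0.2]])
tray side (array([0.65167272, 0.24967112, 0.1693194 ]), [[-0.5, 0.1], [0.2, 0.2], [0.7, -0.2], [-0.4, -0.4]])
lifter (array([ 0.4681106 , -0.34326769,  0.11969652]), [[0.1, -0.0], [-0.1, -0.2], [0.1, 0.2], [-0.1, 0.1]])
```

```bash
R='[{"tx":-0.8,"ty":-0.66},{"tx":-0.8,"ty":-0.66},{"tx":-0.8,"ty":-0.66},{"tx":-0.8,"ty":-0.66},{"tx":-0.8,"ty":-0.66},{"tx":-0.8,"ty":-0.66},{"tx":-0.8,"ty":-0.66},{"tx":-0.8,"ty":-0.66}]' ; python3 -m pendant '[{"tx":-0.8,"ty":-0.66,"grip":-1},{"tx":-0.8,"ty":-0.66},{"tx":-0.8,"ty":-0.66},{"tx":-0.8,"ty":-0.66},{"tx":-0.8,"ty":-0.66},{"tx":-0.8,"ty":-0.66},{"tx":-0.8,"ty":-0.66},{"tx":-0.8,"ty":-0.66}]'
```

```text
$[0]: bad value
```

```bash
python3 -m pendant '[{"rx":0,"ry":0,"rz":0,"tx":-0.8,"ty":-0.66,"tz":0,"grip":-1},{"rx":0,"ry":0,"rz":0,"tx":-0.8,"ty":-0.66,"tz":0,"grip":-1}]'
```

```text
time_s: 0.42
ee_pos: [0.1959, 0.4623, 0.3011]
eef_rot: [-3.14, -0.001, 2.87]
force: [1.4, -0.2, -0.1]
grip_width: 0.0942
```

```bash
python3 -m pendant '[{"rx":0,"ry":0,"rz":0,"tx":-0.8,"ty":-0.66,"tz":0,"grip":-1},{"rx":0,"ry":0,"rz":0,"tx":-0.8,"ty":-0.66,"tz":0,"grip":-1},{"rx":0,"ry":0,"rz":0,"tx":-0.8,"ty":-0.66,"tz":0,"grip":-1},{"rx":0,"ry":0,"rz":0,"tx":-0.8,"ty":-0.66,"tz":0,"grip":-1},{"rx":0,"ry":0,"rz":0,"tx":-0.8,"ty":-0.66,"tz":0,"grip":-1},{"rx":0,"ry":0,"rz":0,"tx":-0.8,"ty":-0.66,"tz":0,"grip":-1},{"rx":0,"ry":0,"rz":0,"tx":-0.7,"ty":-0.7,"tz":0,"grip":-1},{"rx":0,"ry":0,"rz":0,"tx":-0.7,"ty":-0.7,"tz":0,"grip":-1}]'
```

```text
time_s: 1.08
ee_pos: [0.3781, 0.182, 0.3012]
eef_rot: [-3.141, 0.0, 2.875]
force: [0.5, 0.8, 0.0]
grip_width: 0.094
```

```bash
cat > plan.py <<'E'
import sys,numpy as np
from station import ctrl
# plan.py dx dy n dyaw_deg dz : print per row shares
dx,dy,n,dyaw,dz=map(float,sys.argv[1:6]); n=int(n)
o=ctrl.get_obs(); y=o["eef_rot"][2]
print(o["ee_pos"].round(4),o["eef_rot"].round(4))
for i in range(n):
    c,s=np.cos(y),np.sin(y); ex,ey=dx/n,dy/n
    print("tx %.2f ty %.2f tz %.2f rz %.2f"%((c*ex+s*ey)/.04,(s*ex-c*ey)/.04,-dz/n/.04,-dyaw/n/4)); y+=np.radians(dyaw/n)
E
python3 plan.py .09 -.525 14 -56 -0.03
```

```text
[0.3781 0.182  0.3012] [-3.1408e+00  4.0000e-04  2.8748e+00]
tx -0.40 ty -0.86 tz 0.05 rz 1.00
tx -0.46 ty -0.83 tz 0.05 rz 1.00
tx -0.52 ty -0.80 tz 0.05 rz 1.00
tx -0.57 ty -0.76 tz 0.05 rz 1.00
tx -0.62 ty -0.72 tz 0.05 rz 1.00
tx -0.67 ty -0.67 tz 0.05 rz 1.00
tx -0.72 ty -0.62 tz 0.05 rz 1.00
tx -0.76 ty -0.57 tz 0.05 rz 1.00
tx -0.80 ty -0.52 tz 0.05 rz 1.00
tx -0.83 ty -0.46 tz 0.05 rz 1.00
tx -0.86 ty -0.40 tz 0.05 rz 1.00
tx -0.89 ty -0.34 tz 0.05 rz 1.00
tx -0.91 ty -0.28 tz 0.05 rz 1.00
tx -0.93 ty -0.21 tz 0.05 rz 1.00
```

```bash
python3 -m pendant '[{"rx":0,"ry":0,"rz":1,"tx":-0.40,"ty":-0.86,"tz":0,"grip":-1},{"rx":0,"ry":0,"rz":1,"tx":-0.46,"ty":-0.83,"tz":0,"grip":-1},{"rx":0,"ry":0,"rz":1,"tx":-0.52,"ty":-0.80,"tz":0,"grip":-1},{"rx":0,"ry":0,"rz":1,"tx":-0.57,"ty":-0.76,"tz":0,"grip":-1},{"rx":0,"ry":0,"rz":1,"tx":-0.62,"ty":-0.72,"tz":0,"grip":-1},{"rx":0,"ry":0,"rz":1,"tx":-0.67,"ty":-0.67,"tz":0,"grip":-1},{"rx":0,"ry":0,"rz":1,"tx":-0.72,"ty":-0.62,"tz":0,"grip":-1},{"rx":0,"ry":0,"rz":1,"tx":-0.76,"ty":-0.57,"tz":0,"grip":-1}]'
python3 -m pendant '[{"rx":0,"ry":0,"rz":1,"tx":-0.80,"ty":-0.52,"tz":0,"grip":-1},{"rx":0,"ry":0,"rz":1,"tx":-0.83,"ty":-0.46,"tz":0,"grip":-1},{"rx":0,"ry":0,"rz":1,"tx":-0.86,"ty":-0.40,"tz":0,"grip":-1},{"rx":0,"ry":0,"rz":1,"tx":-0.89,"ty":-0.34,"tz":0,"grip":-1},{"rx":0,"ry":0,"rz":1,"tx":-0.91,"ty":-0.28,"tz":0,"grip":-1},{"rx":0,"ry":0,"rz":1,"tx":-0.93,"ty":-0.21,"tz":0,"grip":-1},{"rx":0,"ry":0,"rz":1,"tx":0,"ty":0,"tz":0,"grip":-1},{"rx":0,"ry":0,"rz":1,"tx":0,"ty":0,"tz":0,"grip":-1}]'
python3 -m pendant '[{"rx":0,"ry":0,"rz":1,"tx":0,"ty":0,"tz":0,"grip":-1},{"rx":0,"ry":0,"rz":1,"tx":0,"ty":0,"tz":0,"grip":-1},{"rx":0,"ry":0,"rz":1,"tx":0,"ty":0,"tz":0,"grip":-1},{"rx":0,"ry":0,"rz":1,"tx":0,"ty":0,"tz":0,"grip":-1},{"rx":0,"ry":0,"rz":1,"tx":0,"ty":0,"tz":0,"grip":-1},{"rx":0,"ry":0,"rz":1,"tx":0,"ty":0,"tz":0,"grip":-1},{"rx":0,"ry":0,"rz":1,"tx":0,"ty":0,"tz":0,"grip":-1},{"rx":0,"ry":0,"rz":1,"tx":0,"ty":0,"tz":0,"grip":-1}]'
```

```text
time_s: 1.75
ee_pos: [0.4272, -0.1339, 0.3024]
eef_rot: [3.14, 0.003, 2.292]
force: [1.0, 1.2, 0.2]
grip_width: 0.0942
time_s: 2.42
ee_pos: [0.4558, -0.3797, 0.3006]
eef_rot: [3.139, 0.001, 1.698]
force: [0.0, 0.5, 0.5]
grip_width: 0.0942
time_s: 3.08
ee_pos: [0.455, -0.3816, 0.2978]
eef_rot: [-3.14, -0.002, 1.107]
force: [0.6, 1.0, 0.0]
grip_width: 0.094
```

```bash
python3 -m pendant '[{"rx":0,"ry":0,"rz":1,"tx":0,"ty":0,"tz":0,"grip":-1},{"rx":0,"ry":0,"rz":1,"tx":0,"ty":0,"tz":0,"grip":-1},{"rx":0,"ry":0,"rz":1,"tx":0,"ty":0,"tz":0,"grip":-1},{"rx":0,"ry":0,"rz":1,"tx":0,"ty":0,"tz":0,"grip":-1},{"rx":0,"ry":0,"rz":1,"tx":0,"ty":0,"tz":0,"grip":-1},{"rx":0,"ry":0,"rz":1,"tx":0,"ty":0,"tz":0,"grip":-1},{"rx":0,"ry":0,"rz":1,"tx":0,"ty":0,"tz":0,"grip":-1},{"rx":0,"ry":0,"rz":1,"tx":0,"ty":0,"tz":0,"grip":-1}]'; python3 plan.py 0 0 1 0 0 
```

```text
time_s: 3.75
ee_pos: [0.4548, -0.3814, 0.2964]
eef_rot: [-3.136, 0.0, 0.519]
force: [0.1, -0.8, -0.6]
grip_width: 0.0939
[ 0.4548 -0.3814  0.2964] [-3.1364e+00  2.0000e-04  5.1940e-01]
tx 0.00 ty 0.00 tz -0.00 rz -0.00
```

```bash
python3 -m pendant '[{"rx":0,"ry":0,"rz":1,"tx":0,"ty":0,"tz":0,"grip":-1},{"rx":0,"ry":0,"rz":1,"tx":0,"ty":0,"tz":0,"grip":-1},{"rx":0,"ry":0,"rz":1,"tx":0,"ty":0,"tz":0,"grip":-1},{"rx":0,"ry":0,"rz":1,"tx":0,"ty":0,"tz":0,"grip":-1},{"rx":0,"ry":0,"rz":1,"tx":0,"ty":0,"tz":0,"grip":-1},{"rx":0,"ry":0,"rz":0.5,"tx":0.4,"ty":-0.8,"tz":0.3,"grip":-1},{"rx":0,"ry":0,"rz":0,"tx":0,"ty":0,"tz":0,"grip":-1}]'
python3 - <<'E'
from station import ctrl
import cv2
c=ctrl.camera("wrist"); cv2.imwrite("pics/w1.png",cv2.convertScaleAbs(c["pixels"],alpha=1.5)); c=ctrl.camera("top"); cv2.imwrite("pics/t1.png",c["pixels"])
print(ctrl.get_obs()["ee_pos"],ctrl.get_obs()["eef_rot"])
E
```

```text
time_s: 4.33
ee_pos: [0.4655, -0.347, 0.283]
eef_rot: [-3.135, 0.003, 0.108]
force: [1.4, 0.1, -0.5]
grip_width: 0.0939
[ 0.46486583 -0.35011488  0.28492757] [-3.13839536e+00  1.97507205e-03  1.10481811e-01]
```

View pics/w1.png

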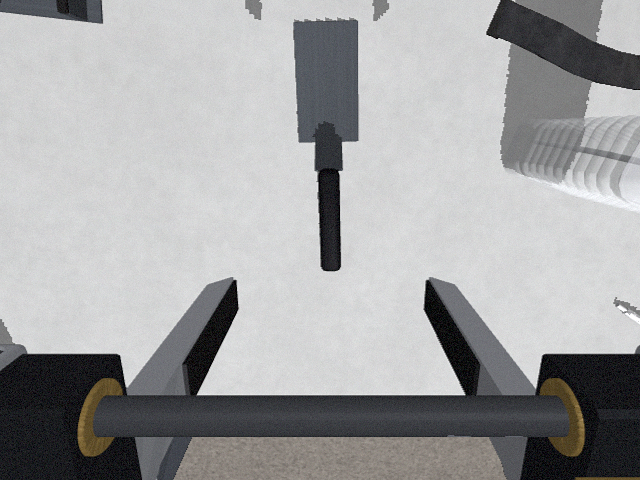

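```bash
python3 - <<'E'
from station import ctrl
from h import *
c=ctrl.camera("wrist")
print(fit([(c,294,22,(.158,.027,.003)),(c,357,20,(.158,-.027,.003)),(c,358,140,(.06,-.027,.003)),(c,299,142,(.06,.027,.003)),(c,320.5,270,(-.05,.009,.046)),(c,341,270,(-.05,-.009,.046))],[.46,-.34,.1]))
o=ctrl.get_obs();print(o["ee_pos"],o["eef_rot"])
E
```

```text
(array([ 0.46943412, -0.34862743,  0.13512281]), [[-0.8, -0.7], [0.8, -0.4], [0.0, 0.2], [-0.3, -0.5], [0.2, 1.4], [0.0, 1.0]])
[ 0.46473705 -0.35065834  0.28521713] [-3.13876392e+00  1.61465107e-03  1.10155151e-01]
```

```bash
python3 -m pendant '[{"rx":0,"ry":0,"rz":-0.2,"tx":0.1,"ty":-0.1,"tz":0.8,"grip":-1},{"rx":0,"ry":0,"rz":0,"tx":0,"ty":0,"tz":0.8,"grip":-1},{"rx":0,"ry":0,"rz":0,"tx":0,"ty":0,"tz":0.8,"grip":-1},{"rx":0,"ry":0,"rz":0,"tx":0,"ty":0,"tz":0.8,"grip":-1},{"rx":0,"ry":0,"rz":0,"tx":0,"ty":0,"tz":0.5,"grip":-1},{"rx":0,"ry":0,"rz":0,"tx":0,"ty":0,"tz":0,"grip":-1},{"rx":0,"ry":0,"rz":0,"tx":0,"ty":0,"tz":0,"grip":-1}]'
python3 - <<'E'
from station import ctrl
import cv2
c=ctrl.camera("wrist"); cv2.imwrite("pics/w2.png",cv2.convertScaleAbs(c["pixels"],alpha=1.5))
o=ctrl.get_obs();print(o["ee_pos"],o["eef_rot"])
E
```

```text
time_s: 5.07
ee_pos: [0.4681, -0.3514, 0.1355]
eef_rot: [3.138, -0.004, 0.126]
force: [-0.0, -0.4, 1.1]
grip_width: 0.094
[ 0.46812639 -0.35138837  0.13577148] [ 3.13760065 -0.00401682  0.12591231]
```

View pics/w2.png

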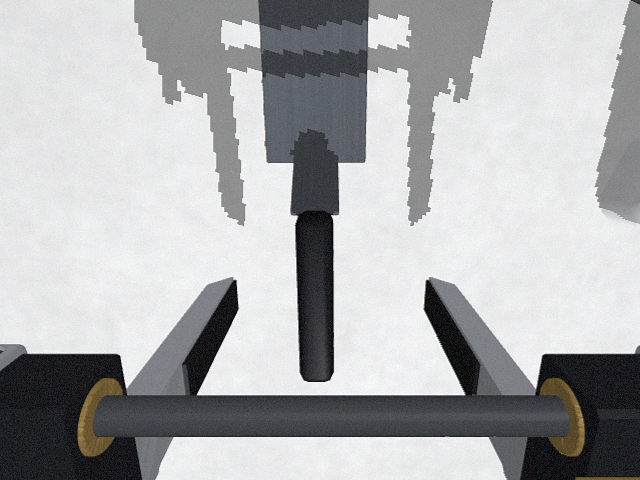

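```bash
python3 - <<'E'
from station import ctrl
from h import *
c=ctrl.camera("wrist")
print(fit([(c,366,161,(.06,-.027,.003)),(c,267,162,(.06,.027,.003)),(c,300,381,(-.05,.009,.046)),(c,333,381,(-.05,-.009,.046)),(c,296,214,(.04,.009,.046)),(c,333.5,214,(.04,-.009,.046))],[.46,-.34,.1]))
o=ctrl.get_obs();print(o["ee_pos"],o["eef_rot"])
E
```

```text
(array([ 0.47030058, -0.34487197,  0.1296841 ]), [[0.1, -0.8], [0.2, -1.6], [-0.7, 1.9], [0.9, 1.8], [-1.6, 0.0], [0.6, -0.1]])
[ 0.46840925 -0.35144784  0.13654999] [ 3.13651185 -0.00501119  0.12590786]
```

```bash
python3 -m pendant '[{"rx":0.07,"ry":-0.07,"rz":0,"tx":0.07,"ty":-0.16,"tz":0.4,"grip":-1},{"rx":0,"ry":0,"rz":0,"tx":0,"ty":0,"tz":0.17,"grip":-1},{"rx":0,"ry":0,"rz":0,"tx":0,"ty":0,"tz":0,"grip":-1},{"rx":0,"ry":0,"rz":0,"tx":0,"ty":0,"tz":0,"grip":-1}]'; python3 plan.py 0 0 1 0 0
```

```text
time_s: 5.5
ee_pos: [0.472, -0.3453, 0.1159]
eef_rot: [3.137, -0.004, 0.126]
force: [-0.2, -0.7, -0.3]
grip_width: 0.0942
[ 0.472  -0.3453  0.1159] [ 3.1369 -0.0043  0.1261]
tx 0.00 ty 0.00 tz -0.00 rz -0.00
```

```bash
python3 -m pendant '[{"rx":0,"ry":0,"rz":0,"tx":0,"ty":0,"tz":0,"grip":1},{"rx":0,"ry":0,"rz":0,"tx":0,"ty":0,"tz":0,"grip":1},{"rx":0,"ry":0,"rz":0,"tx":0,"ty":0,"tz":0,"grip":1},{"rx":0,"ry":0,"rz":0,"tx":0,"ty":0,"tz":0,"grip":1},{"rx":0,"ry":0,"rz":0,"tx":0,"ty":0,"tz":0,"grip":1},{"rx":0,"ry":0,"rz":0,"tx":0,"ty":0,"tz":0,"grip":1},{"rx":0,"ry":0,"rz":0,"tx":0,"ty":0,"tz":0,"grip":1},{"rx":0,"ry":0,"rz":0,"tx":0,"ty":0,"tz":0,"grip":1}]' 50; python3 plan.py 0 0 1 0 0
python3 - <<'E'
from station import ctrl
import cv2
c=ctrl.camera("wrist"); cv2.imwrite("pics/w3.png",cv2.convertScaleAbs(c["pixels"],alpha=1.5))
E
```

```text
time_s: 6.17
ee_pos: [0.4725, -0.3457, 0.1176]
eef_rot: [3.135, -0.006, 0.126]
force: [-0.2, -0.1, 0.0]
grip_width: 0.0438
[ 0.4725 -0.3457  0.1176] [ 3.1351 -0.006   0.1263]
tx 0.00 ty 0.00 tz -0.00 rz -0.00
```

View pics/w3.png

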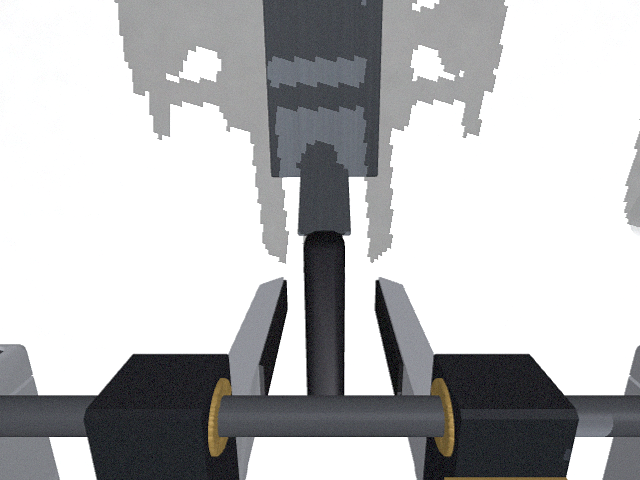

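```bash
python3 -m pendant '[{"rx":0.05,"ry":-0.05,"rz":0,"tx":0,"ty":-0.03,"tz":0.05,"grip":1},{"rx":0.03,"ry":-0.03,"rz":0,"tx":0,"ty":-0.03,"tz":0.03,"grip":1},{"rx":0.02,"ry":-0.02,"rz":0,"tx":0,"ty":0,"tz":0.01,"grip":1},{"rx":0,"ry":0,"rz":0,"tx":0,"ty":0,"tz":0,"grip":1},{"rx":0,"ry":0,"rz":0,"tx":0,"ty":0,"tz":0,"grip":1},{"rx":0,"ry":0,"rz":0,"tx":0,"ty":0,"tz":0,"grip":1}]' 50; python3 plan.py 0 0 1 0 0

```

```text
time_s: 6.72
ee_pos: [0.4721, -0.3432, 0.1136]
eef_rot: [-3.14, 0.002, 0.126]
force: [-0.3, 0.9, 0.5]
grip_width: 0.0178
[ 0.4721 -0.3432  0.1136] [-3.1404e+00  1.9000e-03  1.2630e-01]
tx 0.00 ty 0.00 tz -0.00 rz -0.00
```

```bash
python3 -m pendant '[{"rx":0,"ry":0,"rz":0,"tx":0,"ty":0,"tz":0,"grip":1},{"rx":0,"ry":0,"rz":0,"tx":0,"ty":0,"tz":-0.3,"grip":1},{"rx":0,"ry":0,"rz":0,"tx":0,"ty":0,"tz":-0.7,"grip":1},{"rx":0,"ry":0,"rz":0,"tx":0,"ty":0,"tz":-0.8,"grip":1},{"rx":0,"ry":0,"rz":0,"tx":0,"ty":0,"tz":-0.6,"grip":1},{"rx":0,"ry":0,"rz":0,"tx":0,"ty":0,"tz":0,"grip":1},{"rx":0,"ry":0,"rz":0,"tx":0,"ty":0,"tz":0,"grip":1}]' 50; python3 plan.py -.04 .55 16 2.2 0
python3 - <<'E'
from station import ctrl
import cv2
c=ctrl.camera("wrist"); cv2.imwrite("pics/w4.png",cv2.convertScaleAbs(c["pixels"],alpha=1.3))
c=ctrl.camera("side"); cv2.imwrite("pics/s4.png",cv2.convertScaleAbs(c["pixels"],alpha=1.3))
E
```

```text
time_s: 7.3
ee_pos: [0.4716, -0.3426, 0.2158]
eef_rot: [-3.138, 0.004, 0.126]
force: [-0.1, 0.7, -1.0]
grip_width: 0.0178
[ 0.4716 -0.3426  0.2158] [-3.1383  0.0036  0.1264]
tx 0.05 ty -0.86 tz -0.00 rz -0.03
tx 0.05 ty -0.86 tz -0.00 rz -0.03
tx 0.05 ty -0.86 tz -0.00 rz -0.03
tx 0.05 ty -0.86 tz -0.00 rz -0.03
tx 0.05 ty -0.86 tz -0.00 rz -0.03
tx 0.06 ty -0.86 tz -0.00 rz -0.03
tx 0.06 ty -0.86 tz -0.00 rz -0.03
tx 0.06 ty -0.86 tz -0.00 rz -0.03
tx 0.06 ty -0.86 tz -0.00 rz -0.03
tx 0.06 ty -0.86 tz -0.00 rz -0.03
tx 0.07 ty -0.86 tz -0.00 rz -0.03
tx 0.07 ty -0.86 tz -0.00 rz -0.03
tx 0.07 ty -0.86 tz -0.00 rz -0.03
tx 0.07 ty -0.86 tz -0.00 rz -0.03
tx 0.08 ty -0.86 tz -0.00 rz -0.03
tx 0.08 ty -0.86 tz -0.00 rz -0.03
```

View pics/w4.png

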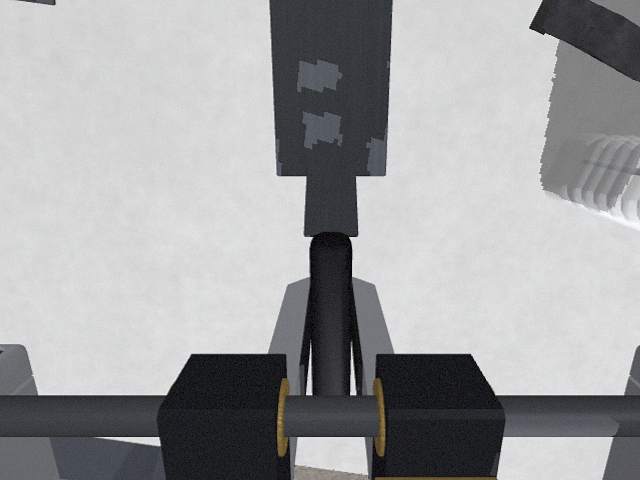

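View pics/s4.png

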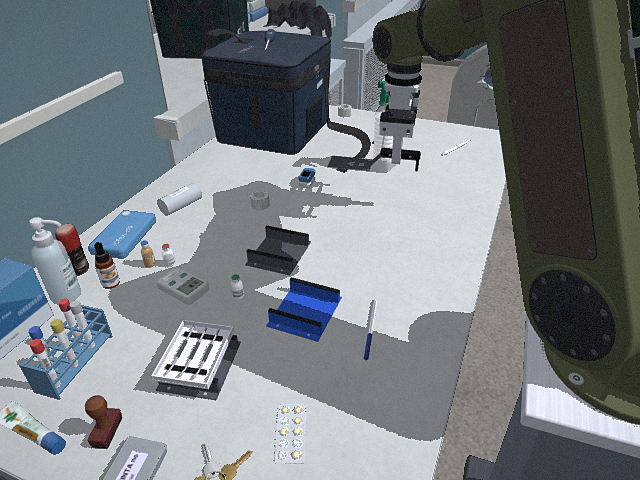

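```bash
python3 - <<'E'
from station import ctrl
from h import *
c=ctrl.camera("wrist");o=ctrl.get_obs()
z=o["ee_pos"][2]-.1136
print(fit([(c,277,175.5,(.06,.027,.003+z)),(c,386.5,175.5,(.06,-.027,.003+z)),(c,270,0,(.1246,.027,.003+z))][:2]+[(c,310.5,236,(.04,.009,.044+z)),(c,351.5,236,(.04,-.009,.044+z))],[.46,-.34,.1]))
print(o["ee_pos"],o["eef_rot"])
E
```

```text
(array([ 0.46905698, -0.34362716,  0.12608517]), [[0.2, -1.5], [-0.3, -1.2], [-1.2, 0.9], [1.7, 1.0]])
[ 0.47140534 -0.34242569  0.21392939] [-3.13634974  0.00541855  0.12634501]
```

```bash
python3 -m pendant '[{"rx":-0.07,"ry":0.07,"rz":0,"tx":0,"ty":-0.4,"tz":0,"grip":1},{"rx":0,"ry":0,"rz":0,"tx":0.05,"ty":-0.86,"tz":0,"grip":1},{"rx":0,"ry":0,"rz":-0.05,"tx":0.05,"ty":-0.86,"tz":0,"grip":1},{"rx":0,"ry":0,"rz":-0.05,"tx":0.05,"ty":-0.86,"tz":0,"grip":1},{"rx":0,"ry":0,"rz":-0.05,"tx":0.05,"ty":-0.86,"tz":0,"grip":1},{"rx":0,"ry":0,"rz":-0.05,"tx":0.05,"ty":-0.86,"tz":0,"grip":1},{"rx":0,"ry":0,"rz":-0.05,"tx":0.05,"ty":-0.86,"tz":0,"grip":1},{"rx":0,"ry":0,"rz":-0.05,"tx":0.05,"ty":-0.86,"tz":0,"grip":1}]' 50
python3 -m pendant '[{"rx":0,"ry":0,"rz":-0.05,"tx":0.05,"ty":-0.86,"tz":0,"grip":1},{"rx":0,"ry":0,"rz":-0.05,"tx":0.05,"ty":-0.86,"tz":0,"grip":1},{"rx":0,"ry":0,"rz":-0.05,"tx":0.05,"ty":-0.86,"tz":0,"grip":1},{"rx":0,"ry":0,"rz":-0.05,"tx":0.05,"ty":-0.86,"tz":0,"grip":1},{"rx":0,"ry":0,"rz":-0.05,"tx":0.05,"ty":-0.86,"tz":0,"grip":1},{"rx":0,"ry":0,"rz":0,"tx":0.05,"ty":-0.6,"tz":0,"grip":1},{"rx":0,"ry":0,"rz":0,"tx":0,"ty":0,"tz":0,"grip":1},{"rx":0,"ry":0,"rz":0,"tx":0,"ty":0,"tz":0,"grip":1}]' 50
python3 - <<'E'
from station import ctrl
from h import *
o=ctrl.get_obs();t=np.array([.433,.207,.14]);d=t-o["ee_pos"];y=o["eef_rot"][2];c,s=np.cos(y),np.sin(y)
print(o["ee_pos"],o["eef_rot"],"tx ty tz",(c*d[0]+s*d[1])/.04,(s*d[0]-c*d[1])/.04,-d[2]/.04,"rz",-np.degrees(.166-y)/4)
E
```

```text
time_s: 8.12
ee_pos: [0.4464, -0.0799, 0.2043]
eef_rot: [-3.132, 0.014, 0.139]
force: [1.0, 0.8, -1.3]
grip_width: 0.0177
time_s: 8.78
ee_pos: [0.4221, 0.1301, 0.1982]
eef_rot: [-3.13, 0.03, 0.163]
force: [-0.8, -0.5, -1.3]
grip_width: 0.0177
[0.4220944  0.13007658 0.19817939] [-3.12989574  0.02957685  0.16333625] tx ty tz 0.5817258974215368 -1.8531555869678678 1.4544848639233692 rz -0.038155395918289925
```

```bash
cat > go.py <<'E'
import sys,numpy as np
from scipy.spatial.transform import Rotation as R
from station import ctrl
o=ctrl.get_obs(); p=o["ee_pos"]; Q=R.from_euler('xyz',o["eef_rot"])
x,y,z,yaw=map(float,sys.argv[1:5])
T=R.from_euler('xyz',[np.pi,0,yaw])
d=Q.inv().apply(np.array([x,y,z])-p)/.04; r=np.degrees((Q.inv()*T).as_rotvec())/4
print("pose",p.round(4),o["eef_rot"].round(4),"F",np.round(o["force"],1),"t",round(o["time_s"],2)); print("shift txyz",d.round(3),"turn rxyz",r.round(3))
E
python3 -m pendant '[{"rx":-0.1,"ry":0.2,"rz":0,"tx":0.15,"ty":-0.45,"tz":0,"grip":1},{"rx":-0.07,"ry":0.2,"rz":0,"tx":0.15,"ty":-0.5,"tz":0,"grip":1},{"rx":0,"ry":0,"rz":0,"tx":0.15,"ty":-0.5,"tz":0,"grip":1},{"rx":0,"ry":0,"rz":0,"tx":0.1,"ty":-0.4,"tz":0,"grip":1},{"rx":0,"ry":0,"rz":0,"tx":0,"ty":0,"tz":0,"grip":1},{"rx":0,"ry":0,"rz":0,"tx":0,"ty":0,"tz":0,"grip":1}]' 50; python3 go.py .433 .207 .14 .166
python3 - <<'E'
from station import ctrl
import cv2
c=ctrl.camera("wrist"); cv2.imwrite("pics/w5.png",cv2.convertScaleAbs(c["pixels"],alpha=1.5))
c=ctrl.camera("top"); cv2.imwrite("pics/t5.png",cv2.convertScaleAbs(c["pixels"],alpha=1.5))
E
```

```text
time_s: 9.28
ee_pos: [0.4319, 0.2048, 0.1936]
eef_rot: [3.139, 0.009, 0.159]
force: [1.0, -0.4, -0.9]
grip_width: 0.0176
pose [0.4319 0.2048 0.1936] [3.1388 0.0088 0.1587] F [ 1.  -0.4 -0.9] t 9.28
shift txyz [ 0.047 -0.053  1.34 ] turn rxyz [ 0.039  0.126 -0.104]
```

View pics/w5.png

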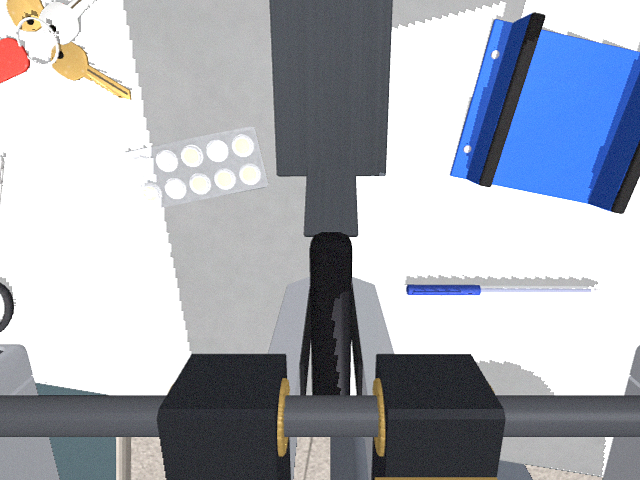

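```bash
python3 -m pendant '[{"rx":0.04,"ry":0.13,"rz":-0.1,"tx":0.0,"ty":-0.05,"tz":0.5,"grip":1},{"rx":0,"ry":0,"rz":0,"tx":0,"ty":0,"tz":0.5,"grip":1},{"rx":0,"ry":0,"rz":0,"tx":0,"ty":0,"tz":0.3,"grip":1},{"rx":0,"ry":0,"rz":0,"tx":0,"ty":0,"tz":0,"grip":1},{"rx":0,"ry":0,"rz":0,"tx":0,"ty":0,"tz":0,"grip":1}]' 50; python3 go.py .433 .207 .1266 .166
```

```text
time_s: 9.8
ee_pos: [0.4323, 0.2013, 0.1407]
eef_rot: [-3.142, -0.002, 0.16]
force: [1.2, 1.1, 0.4]
grip_width: 0.0179
pose [0.4323 0.2013 0.1407] [-3.1415e+00 -2.0000e-03  1.5960e-01] F [1.2 1.1 0.4] t 9.8
shift txyz [ 0.039 -0.137  0.353] turn rxyz [-0.001 -0.028 -0.092]
```

```bash
python3 -m pendant '[{"rx":0,"ry":-0.03,"rz":-0.1,"tx":0.0,"ty":-0.14,"tz":0.2,"grip":1},{"rx":0,"ry":0,"rz":0,"tx":0,"ty":0,"tz":0.15,"grip":1},{"rx":0,"ry":0,"rz":0,"tx":0,"ty":0,"tz":0,"grip":1},{"rx":0,"ry":0,"rz":0,"tx":0,"ty":0,"tz":0,"grip":1}]' 50; python3 go.py .433 .207 .1266 .166
python3 - <<'E'
from station import ctrl
import cv2
c=ctrl.camera("side"); i=c["pixels"][260:440,120:360]; cv2.imwrite("pics/s6.png",cv2.convertScaleAbs(cv2.resize(i,None,fx=3,fy=3,interpolation=cv2.INTER_CUBIC),alpha=1.7))
c=ctrl.camera("top"); i=c["pixels"][140:300,120:320]; cv2.imwrite("pics/t6.png",cv2.convertScaleAbs(cv2.resize(i,None,fx=3.5,fy=3.5,interpolation=cv2.INTER_CUBIC),alpha=1.7))
E
```

```text
time_s: 10.13
ee_pos: [0.4322, 0.2065, 0.1274]
eef_rot: [-3.141, -0.002, 0.166]
force: [-1.1, -0.6, -0.8]
grip_width: 0.0173
pose [0.4322 0.2065 0.1274] [-3.1411e+00 -2.1000e-03  1.6570e-01] F [-1.1 -0.6 -0.8] t 10.13
shift txyz [ 0.021 -0.01   0.02 ] turn rxyz [-0.007 -0.031 -0.004]
```

View pics/s6.png

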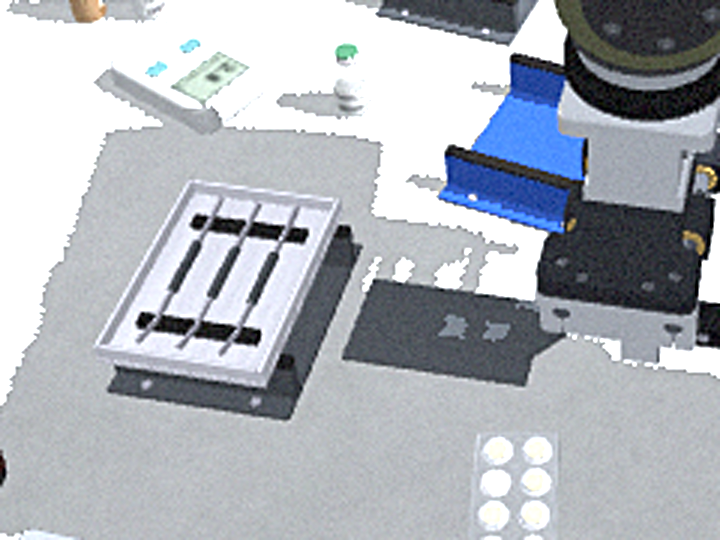

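View pics/t6.png

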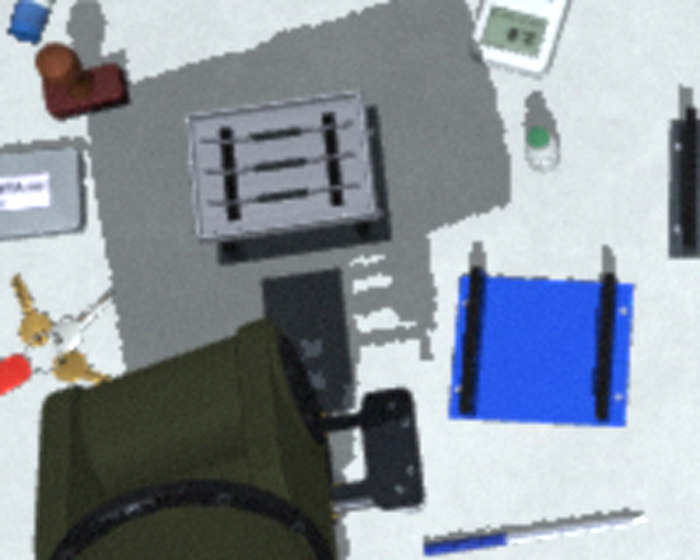

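```bash
python3 -m pendant '[{"rx":0,"ry":-0.03,"rz":0,"tx":0.3,"ty":0,"tz":0.02,"grip":1},{"rx":0,"ry":0,"rz":0,"tx":0.3,"ty":0,"tz":0,"grip":1},{"rx":0,"ry":0,"rz":0,"tx":0.3,"ty":0,"tz":0,"grip":1},{"rx":0,"ry":0,"rz":0,"tx":0.1,"ty":0,"tz":0,"grip":1},{"rx":0,"ry":0,"rz":0,"tx":0,"ty":0,"tz":0,"grip":1}]' 50; python3 go.py .5455 .226 .1266 .166
```

```text
time_s: 10.65
ee_pos: [0.4732, 0.2136, 0.1283]
eef_rot: [-3.141, -0.002, 0.166]
force: [0.4, -0.4, -0.7]
grip_width: 0.0174
pose [0.4732 0.2136 0.1283] [-3.1407e+00 -2.0000e-03  1.6640e-01] F [ 0.4 -0.4 -0.7] t 10.65
shift txyz [ 1.834 -0.007  0.045] turn rxyz [-0.013 -0.029  0.006]
```

Tracking well, no contact force; continue the insertion.

```bash
python3 -m pendant '[{"rx":0,"ry":-0.03,"rz":0,"tx":0.3,"ty":0,"tz":0.05,"grip":1},{"rx":0,"ry":0,"rz":0,"tx":0.3,"ty":0,"tz":0,"grip":1},{"rx":0,"ry":0,"rz":0,"tx":0.3,"ty":0,"tz":0,"grip":1},{"rx":0,"ry":0,"rz":0,"tx":0.3,"ty":0,"tz":0,"grip":1},{"rx":0,"ry":0,"rz":0,"tx":0.3,"ty":0,"tz":0.02,"grip":1},{"rx":0,"ry":0,"rz":0,"tx":0.2,"ty":0,"tz":0,"grip":1},{"rx":0,"ry":0,"rz":0,"tx":0.1,"ty":0,"tz":0,"grip":1},{"rx":0,"ry":0,"rz":0,"tx":0,"ty":0,"tz":0,"grip":1}]' 50; python3 go.py .5455 .226 .1266 .166
python3 - <<'E'
from station import ctrl
import cv2
c=ctrl.camera("side"); i=c["pixels"][260:440,120:360]; cv2.imwrite("pics/s7.png",cv2.convertScaleAbs(cv2.resize(i,None,fx=3,fy=3,interpolation=cv2.INTER_CUBIC),alpha=1.7))
c=ctrl.camera("wrist");cv2.imwrite("pics/w7.png",cv2.convertScaleAbs(c["pixels"],alpha=1.6))
E
```

```text
time_s: 11.32
ee_pos: [0.5436, 0.2257, 0.1257]
eef_rot: [-3.141, 0.002, 0.167]
force: [0.1, 0.6, -2.1]
grip_width: 0.0178
pose [0.5436 0.2257 0.1257] [-3.141e+00  2.300e-03  1.673e-01] F [ 0.1  0.6 -2.1] t 11.32
shift txyz [ 0.049  0.002 -0.022] turn rxyz [-0.008  0.033  0.018]
```

View pics/s7.png

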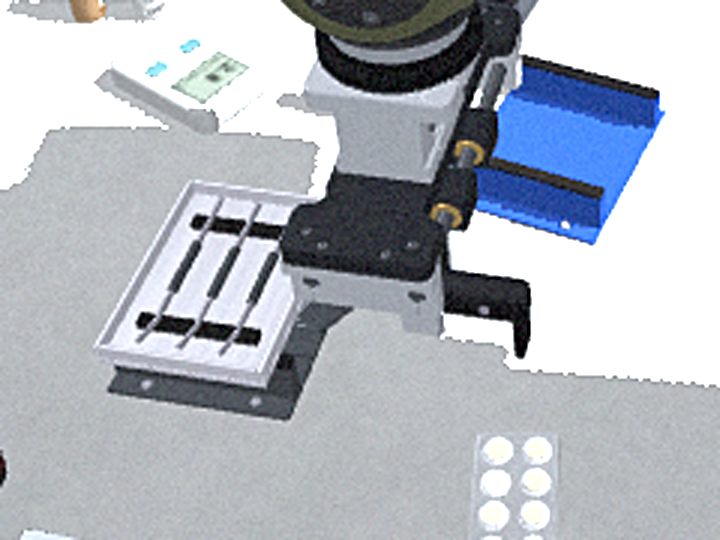

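View pics/w7.png

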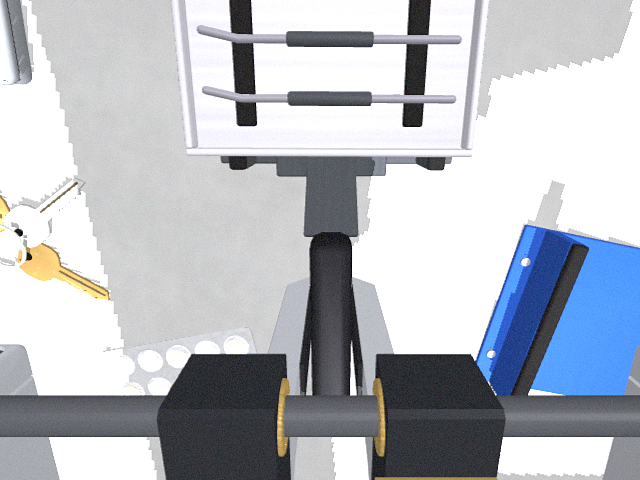

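```bash
python3 -m pendant '[{"rx":0,"ry":0.03,"rz":0,"tx":0.06,"ty":0,"tz":-0.1,"grip":1},{"rx":0,"ry":0,"rz":0,"tx":0,"ty":0,"tz":-0.15,"grip":1},{"rx":0,"ry":0,"rz":0,"tx":0,"ty":0,"tz":-0.15,"grip":1},{"rx":0,"ry":0,"rz":0,"tx":0,"ty":0,"tz":-0.15,"grip":1},{"rx":0,"ry":0,"rz":0,"tx":0,"ty":0,"tz":-0.15,"grip":1},{"rx":0,"ry":0,"rz":0,"tx":0,"ty":0,"tz":-0.15,"grip":1},{"rx":0,"ry":0,"rz":0,"tx":0,"ty":0,"tz":-0.1,"grip":1},{"rx":0,"ry":0,"rz":0,"tx":0,"ty":0,"tz":0,"grip":1}]' 50; python3 go.py .5455 .226 .1636 .166
python3 - <<'E'
from station import ctrl
import cv2
c=ctrl.camera("side"); i=c["pixels"][260:440,120:360]; cv2.imwrite("pics/s8.png",cv2.convertScaleAbs(cv2.resize(i,None,fx=3,fy=3,interpolation=cv2.INTER_CUBIC),alpha=1.7))
c=ctrl.camera("wrist");cv2.imwrite("pics/w8.png",cv2.convertScaleAbs(c["pixels"],alpha=1.6))
E
```

```text
time_s: 12.08
ee_pos: [0.544, 0.2261, 0.1689]
eef_rot: [-3.141, 0.0, 0.168]
force: [0.1, -0.6, -2.0]
grip_width: 0.0175
pose [0.544  0.2261 0.1689] [-3.141e+00  4.000e-04  1.680e-01] F [ 0.1 -0.6 -2. ] t 12.08
shift txyz [0.036 0.008 0.132] turn rxyz [-0.009  0.006  0.028]
```

View pics/s8.png

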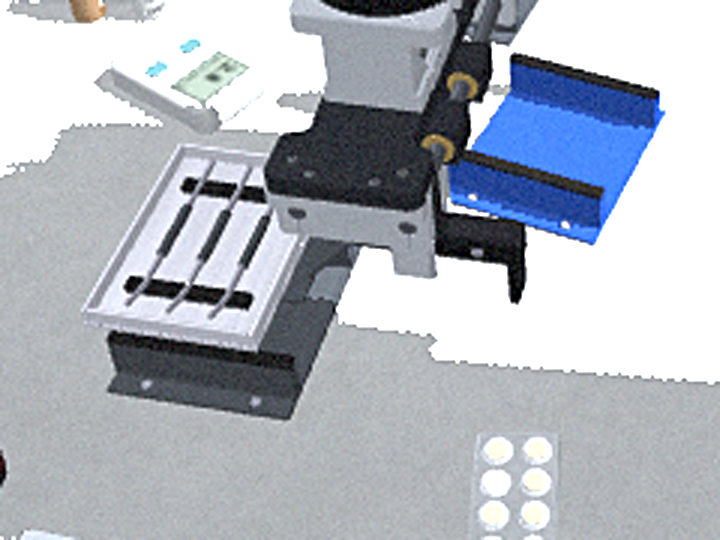

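View pics/w8.png

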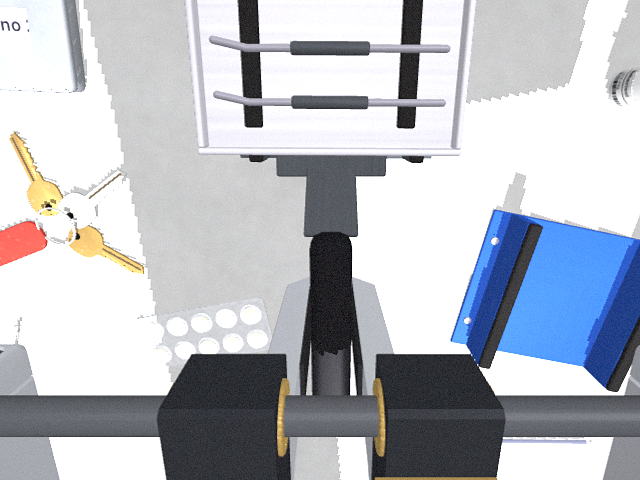

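```bash
python3 - <<'E'
from station import ctrl
from h import *
c=ctrl.camera("wrist");o=ctrl.get_obs();z=o["ee_pos"][2]-.1136+.003
x,r=fit([(c,197.5,149,(-.045,.06,z+.012)),(c,462.5,149.5,(-.045,-.06,z+.012)),(c,200.5,154.5,(-.045,.06,z)),(c,459.5,155,(-.045,-.06,z))],[.65,.24,.17])
p=o["ee_pos"];y=o["eef_rot"][2];d=x[:2]-p[:2]
print(x,r,"rel tool fwd/left",np.cos(y)*d[0]+np.sin(y)*d[1],-np.sin(y)*d[0]+np.cos(y)*d[1],x[2]-y)
E
python3 -m pendant '[{"rx":0,"ry":0,"rz":0,"tx":0,"ty":0,"tz":-0.25,"grip":1},{"rx":0,"ry":0,"rz":0,"tx":0,"ty":0,"tz":-0.35,"grip":1},{"rx":0,"ry":0,"rz":0,"tx":0,"ty":0,"tz":-0.35,"grip":1},{"rx":0,"ry":0,"rz":0,"tx":0,"ty":0,"tz":-0.35,"grip":1},{"rx":0,"ry":0,"rz":0,"tx":0,"ty":0,"tz":-0.2,"grip":1},{"rx":0,"ry":0,"rz":0,"tx":0,"ty":0,"tz":0,"grip":1}]' 50; python3 go.py .5455 -.0765 .23 .006
```

```text
[0.65729181 0.2449434  0.16827788] [[1.0, 1.3], [-1.0, 1.2], [6.0, -6.1], [-5.9, -6.2]] rel tool fwd/left 0.11517064039856016 -0.00025103541647369595 0.0003413675493812718
time_s: 12.73
ee_pos: [0.5432, 0.2257, 0.2302]
eef_rot: [3.141, 0.007, 0.168]
force: [0.4, 0.4, -2.1]
grip_width: 0.0179
pose [0.5432 0.2257 0.2302] [3.1411 0.0067 0.1679] F [ 0.4  0.4 -2.1] t 12.73
shift txyz [-1.206  7.458  0.016] turn rxyz [0.014 0.095 2.319]
```

```bash
python3 -m pendant '[{"rx":0,"ry":0.05,"rz":0.05,"tx":-0.02,"ty":0.1,"tz":0,"grip":1},{"rx":0,"ry":0.05,"rz":0.1,"tx":-0.04,"ty":0.2,"tz":0,"grip":1},{"rx":0,"ry":0,"rz":0.13,"tx":-0.05,"ty":0.3,"tz":0,"grip":1},{"rx":0,"ry":0,"rz":0.13,"tx":-0.06,"ty":0.4,"tz":0,"grip":1},{"rx":0,"ry":0,"rz":0.13,"tx":-0.05,"ty":0.4,"tz":0,"grip":1},{"rx":0,"ry":0,"rz":0.13,"tx":-0.05,"ty":0.4,"tz":0,"grip":1},{"rx":0,"ry":0,"rz":0.13,"tx":-0.05,"ty":0.4,"tz":0,"grip":1},{"rx":0,"ry":0,"rz":0.13,"tx":-0.04,"ty":0.4,"tz":0,"grip":1}]' 50; python3 go.py .5405 -.077 .23 .006
```

```text
time_s: 13.4
ee_pos: [0.5406, 0.1127, 0.2254]
eef_rot: [3.14, 0.006, 0.099]
force: [0.6, 0.7, -2.0]
grip_width: 0.0176
pose [0.5406 0.1127 0.2254] [3.1401 0.0058 0.0988] F [ 0.6  0.7 -2. ] t 13.4
shift txyz [-0.471  4.718 -0.106] turn rxyz [0.025 0.082 1.329]
```

```bash
python3 -m pendant '[{"rx":0.01,"ry":0.03,"rz":0.13,"tx":-0.05,"ty":0.4,"tz":-0.03,"grip":1},{"rx":0.01,"ry":0.03,"rz":0.13,"tx":-0.05,"ty":0.4,"tz":-0.03,"grip":1},{"rx":0,"ry":0.02,"rz":0.13,"tx":-0.04,"ty":0.4,"tz":-0.03,"grip":1},{"rx":0,"ry":0,"rz":0.13,"tx":-0.04,"ty":0.4,"tz":-0.02,"grip":1},{"rx":0,"ry":0,"rz":0.13,"tx":-0.03,"ty":0.4,"tz":-0.02,"grip":1},{"rx":0,"ry":0,"rz":0.13,"tx":-0.02,"ty":0.4,"tz":0,"grip":1},{"rx":0,"ry":0,"rz":0.13,"tx":-0.01,"ty":0.4,"tz":0,"grip":1},{"rx":0,"ry":0,"rz":0.13,"tx":0,"ty":0.4,"tz":0,"grip":1}]' 50;  python3 -m pendant '[{"rx":0,"ry":0,"rz":0.13,"tx":0,"ty":0.4,"tz":0,"grip":1},{"rx":0,"ry":0,"rz":0.1,"tx":0,"ty":0.3,"tz":0,"grip":1},{"rx":0,"ry":0,"rz":0.05,"tx":0,"ty":0.2,"tz":0,"grip":1},{"rx":0,"ry":0,"rz":0,"tx":0,"ty":0.1,"tz":0,"grip":1},{"rx":0,"ry":0,"rz":0,"tx":0,"ty":0,"tz":0,"grip":1},{"rx":0,"ry":0,"rz":0,"tx":0,"ty":0,"tz":0,"grip":1}]' 50; python3 go.py .5405 -.077 .23 .006
```

```text
time_s: 14.07
ee_pos: [0.5338, -0.031, 0.2252]
eef_rot: [3.141, 0.009, 0.013]
force: [-1.1, -0.2, -3.1]
grip_width: 0.0174
time_s: 14.57
ee_pos: [0.5303, -0.0798, 0.2221]
eef_rot: [3.141, 0.015, -0.017]
force: [0.4, 1.4, -2.3]
grip_width: 0.0174
pose [ 0.5303 -0.0798  0.2221] [ 3.1406  0.0148 -0.0167] F [ 0.4  1.4 -2.3] t 14.57
shift txyz [ 0.25  -0.073 -0.202] turn rxyz [ 0.012  0.212 -0.324]
```

Correct and look with all cameras.

```bash
python3 -m pendant '[{"rx":0.01,"ry":0.1,"rz":-0.12,"tx":0.1,"ty":-0.03,"tz":0,"grip":1},{"rx":0,"ry":0.1,"rz":-0.12,"tx":0.1,"ty":-0.03,"tz":0,"grip":1},{"rx":0,"ry":0,"rz":-0.08,"tx":0.05,"ty":0,"tz":0,"grip":1},{"rx":0,"ry":0,"rz":0,"tx":0,"ty":0,"tz":0,"grip":1},{"rx":0,"ry":0,"rz":0,"tx":0,"ty":0,"tz":0,"grip":1}]' 50;python3 go.py .5405 -.077 .22 .006
python3 - <<'E'
from station import ctrl
import cv2
c=ctrl.camera("side"); i=c["pixels"][170:350,180:420]; cv2.imwrite("pics/s9.png",cv2.convertScaleAbs(cv2.resize(i,None,fx=3,fy=3,interpolation=cv2.INTER_CUBIC),alpha=1.7))
c=ctrl.camera("top"); i=c["pixels"][130:270,260:420]; cv2.imwrite("pics/t9.png",cv2.convertScaleAbs(cv2.resize(i,None,fx=4,fy=4,interpolation=cv2.INTER_CUBIC),alpha=1.7))
c=ctrl.camera("wrist");cv2.imwrite("pics/w9.png",cv2.convertScaleAbs(c["pixels"],alpha=1.6))
E
```

```text
time_s: 14.98
ee_pos: [0.5416, -0.0751, 0.2218]
eef_rot: [-3.141, -0.001, 0.011]
force: [-0.7, -0.2, -1.2]
grip_width: 0.0176
pose [ 0.5416 -0.0751  0.2218] [-3.1415e+00 -7.0000e-04  1.1300e-02] F [-0.7 -0.2 -1.2] t 14.98
shift txyz [-0.029  0.048  0.046] turn rxyz [-0.001 -0.011  0.077]
```

View pics/s9.png

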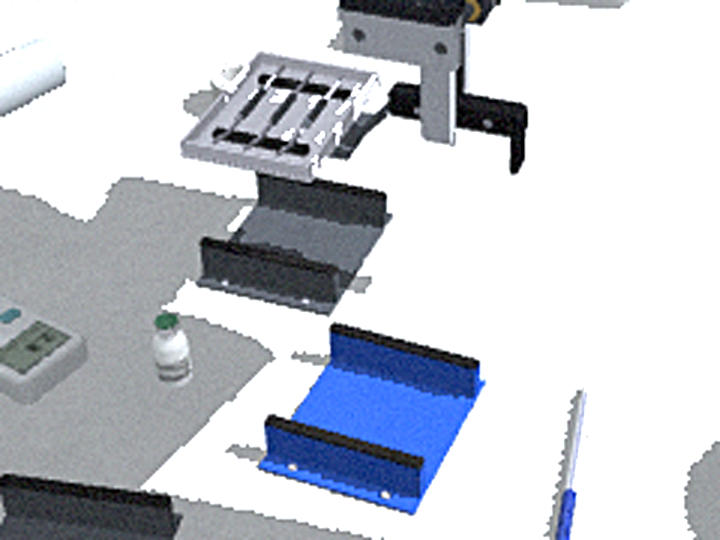

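View pics/t9.png

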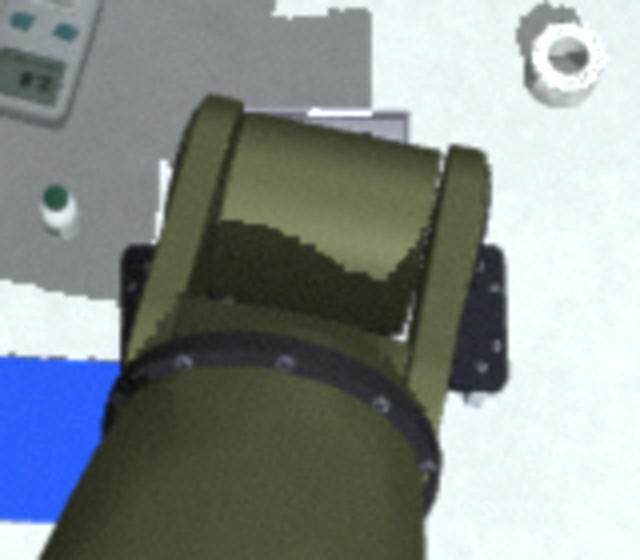

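View pics/w9.png

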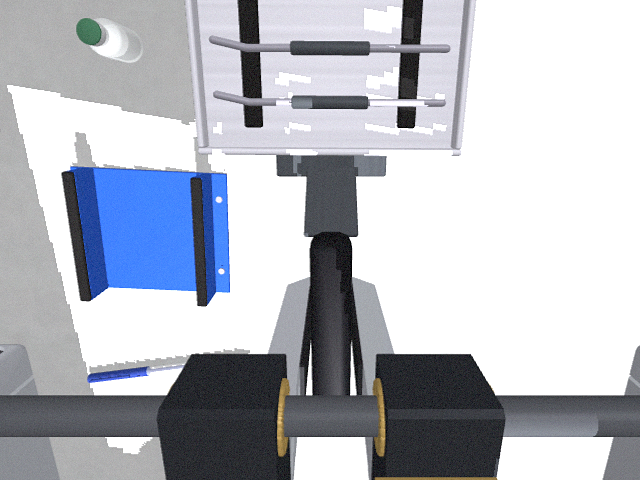

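```bash
python3 -m pendant '[{"rx":0,"ry":0,"rz":0.04,"tx":-0.03,"ty":0.04,"tz":0.15,"grip":1},{"rx":0,"ry":0,"rz":0.03,"tx":0,"ty":0,"tz":0.3,"grip":1},{"rx":0,"ry":0,"rz":0,"tx":0,"ty":0,"tz":0.3,"grip":1},{"rx":0,"ry":0,"rz":0,"tx":0,"ty":0,"tz":0.3,"grip":1},{"rx":0,"ry":0,"rz":0,"tx":0,"ty":0,"tz":0.2,"grip":1},{"rx":0,"ry":0,"rz":0,"tx":0,"ty":0,"tz":0.05,"grip":1},{"rx":0,"ry":0,"rz":0,"tx":0,"ty":0,"tz":0,"grip":1},{"rx":0,"ry":0,"rz":0,"tx":0,"ty":0,"tz":0,"grip":1}]' 50;python3 go.py .5405 -.077 .15 .006
python3 - <<'E'
from station import ctrl
import cv2
c=ctrl.camera("side"); i=c["pixels"][170:350,180:420]; cv2.imwrite("pics/s10.png",cv2.convertScaleAbs(cv2.resize(i,None,fx=3,fy=3,interpolation=cv2.INTER_CUBIC),alpha=1.4))
c=ctrl.camera("wrist");cv2.imwrite("pics/w10.png",cv2.convertScaleAbs(c["pixels"],alpha=1.3))
E
```

```text
time_s: 15.8
ee_pos: [0.5395, -0.0777, 0.1664]
eef_rot: [3.141, -0.001, 0.004]
force: [1.4, 0.1, -1.3]
grip_width: 0.0176
pose [ 0.5395 -0.0777  0.1664] [ 3.1415e+00 -1.0000e-03  4.1000e-03] F [ 1.4  0.1 -1.3] t 15.8
shift txyz [ 0.025 -0.017  0.411] turn rxyz [ 0.001 -0.014 -0.027]
```

View pics/s10.png

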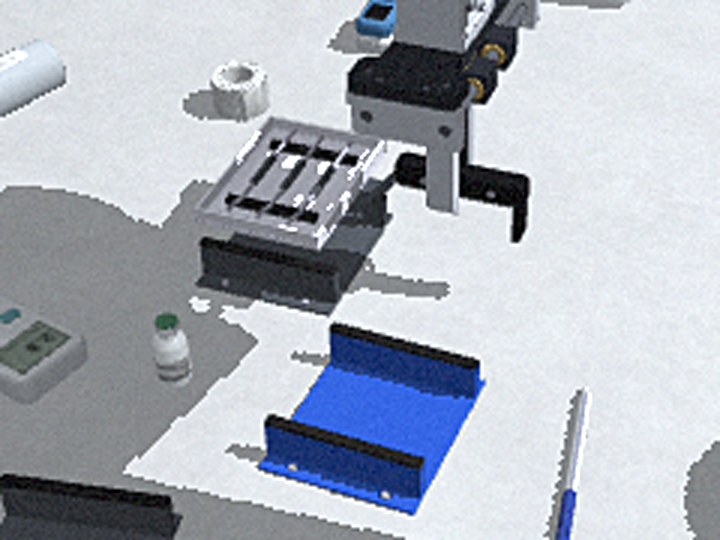

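View pics/w10.png

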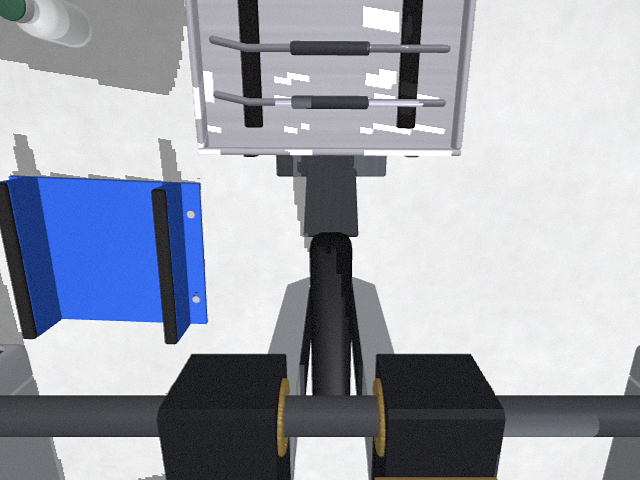

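```bash
python3 - <<'E'
from station import ctrl
from h import *
s=ctrl.camera("side");o=ctrl.get_obs();z=o["ee_pos"][2]-.1136+.015
S=lambda x,y:(180+x/3,170+y/3)
O=lambda uv,l:(s,uv[0],uv[1],l)
print(z,fit([O(S(196,217),(.045,.06,z)),O(S(321,247),(-.045,.06,z)),O(S(386,141),(-.045,-.06,z)),O(S(270,117),(.045,-.06,z))],[.65,-.08,0]))
E
```

```text
0.06831935205553004 (array([ 0.64651719, -0.06464821,  0.01440842]), [[-0.6, -0.4], [0.4, -1.5], [0.5, 0.7], [-0.3, 1.2]])
```

```bash
python3 -m pendant '[{"rx":0,"ry":0,"rz":-0.03,"tx":0.02,"ty":-0.02,"tz":0.15,"grip":1},{"rx":0,"ry":0,"rz":0,"tx":0,"ty":0,"tz":0.2,"grip":1},{"rx":0,"ry":0,"rz":0,"tx":0,"ty":0,"tz":0.12,"grip":1},{"rx":0,"ry":0,"rz":0,"tx":0,"ty":0,"tz":0,"grip":1},{"rx":0,"ry":0,"rz":0,"tx":0,"ty":0,"tz":0,"grip":1}]' 50;python3 go.py .5405 -.077 .145 .006
python3 - <<'E'
from station import ctrl
import cv2
c=ctrl.camera("side"); i=c["pixels"][190:280,230:350]; cv2.imwrite("pics/s11.png",cv2.convertScaleAbs(cv2.resize(i,None,fx=6,fy=6,interpolation=cv2.INTER_CUBIC),alpha=1.4))
c=ctrl.camera("wrist");i=c["pixels"][90:210,170:490];cv2.imwrite("pics/w11.png",cv2.convertScaleAbs(cv2.resize(i,None,fx=2.5,fy=2.5,interpolation=cv2.INTER_CUBIC),alpha=1.3))
E
```

```text
time_s: 16.37
ee_pos: [0.5409, -0.0768, 0.147]
eef_rot: [3.141, -0.004, 0.007]
force: [-0.7, 1.0, -1.9]
grip_width: 0.0176
pose [ 0.5409 -0.0768  0.147 ] [ 3.1409 -0.0036  0.0066] F [-0.7  1.  -1.9] t 16.37
shift txyz [-0.01   0.005  0.049] turn rxyz [ 0.009 -0.052  0.008]
```

View pics/s11.png

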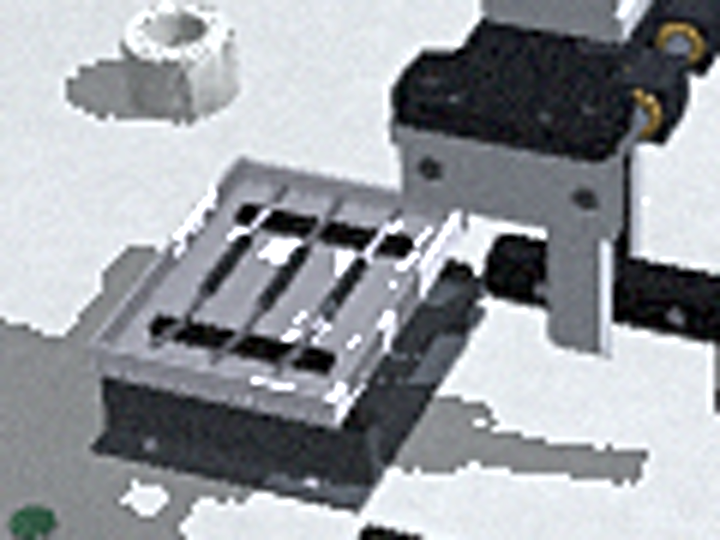

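View pics/w11.png

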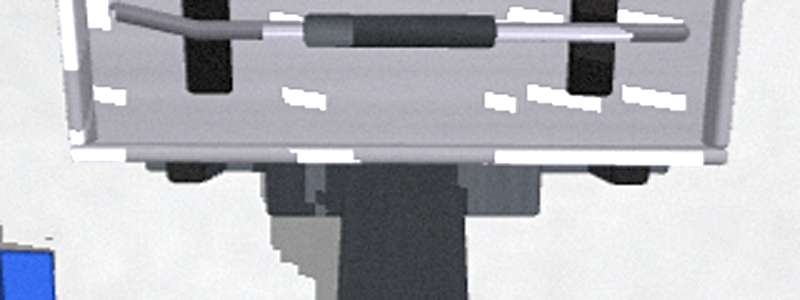

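```bash
python3 -m pendant '[{"rx":0,"ry":-0.03,"rz":0,"tx":0,"ty":0,"tz":0.08,"grip":1},{"rx":0,"ry":0,"rz":0,"tx":0,"ty":0,"tz":0.1,"grip":1},{"rx":0,"ry":0,"rz":0,"tx":0,"ty":0,"tz":0.1,"grip":1},{"rx":0,"ry":0,"rz":0,"tx":0,"ty":0,"tz":0.1,"grip":1},{"rx":0,"ry":0,"rz":0,"tx":0,"ty":0,"tz":0.1,"grip":1},{"rx":0,"ry":0,"rz":0,"tx":0,"ty":0,"tz":0,"grip":1},{"rx":0,"ry":0,"rz":0,"tx":0,"ty":0,"tz":0,"grip":1}]' 50;python3 go.py .5405 -.077 .1276 .006
python3 - <<'E'
from station import ctrl
import cv2
c=ctrl.camera("side"); i=c["pixels"][190:280,230:350]; cv2.imwrite("pics/s12.png",cv2.convertScaleAbs(cv2.resize(i,None,fx=6,fy=6,interpolation=cv2.INTER_CUBIC),alpha=1.4))
c=ctrl.camera("wrist");cv2.imwrite("pics/w12.png",cv2.convertScaleAbs(c["pixels"],alpha=1.3))
E
```

```text
time_s: 17.05
ee_pos: [0.5414, -0.077, 0.1266]
eef_rot: [3.141, -0.003, 0.006]
force: [-0.3, 0.1, -1.4]
grip_width: 0.0176
pose [ 0.5414 -0.077   0.1266] [ 3.1406 -0.0032  0.0064] F [-0.3  0.1 -1.4] t 17.05
shift txyz [-0.022  0.001 -0.026] turn rxyz [ 0.014 -0.046  0.006]
```

View pics/s12.png

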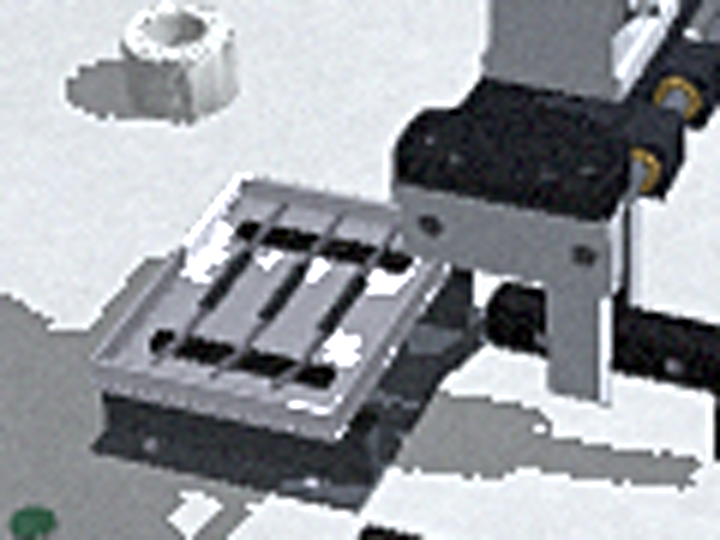

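View pics/w12.png

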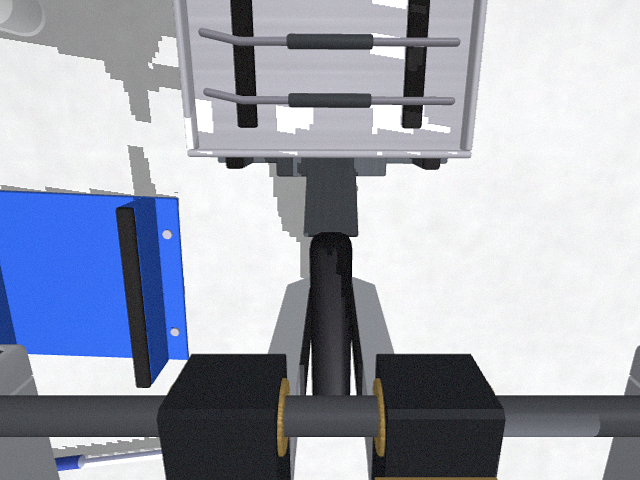

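```bash
python3 -m pendant '[{"rx":0.01,"ry":-0.04,"rz":0,"tx":-0.15,"ty":0,"tz":-0.02,"grip":1},{"rx":0,"ry":0,"rz":0,"tx":-0.3,"ty":0,"tz":0,"grip":1},{"rx":0,"ry":0,"rz":0,"tx":-0.3,"ty":0,"tz":0,"grip":1},{"rx":0,"ry":0,"rz":0,"tx":-0.3,"ty":0,"tz":0,"grip":1},{"rx":0,"ry":0,"rz":0,"tx":0,"ty":0,"tz":0,"grip":1}]' 50;python3 go.py .422 -.077 .1276 .006
```

```text
time_s: 17.57
ee_pos: [0.4968, -0.0772, 0.1282]
eef_rot: [3.141, -0.001, 0.007]
force: [0.1, 0.4, -1.7]
grip_width: 0.0178
pose [ 0.4968 -0.0772  0.1282] [ 3.1411e+00 -9.0000e-04  6.9000e-03] F [ 0.1  0.4 -1.7] t 17.57
shift txyz [-1.871 -0.017  0.014] turn rxyz [ 0.007 -0.014  0.012]
```

```bash
python3 -m pendant '[{"rx":0,"ry":0,"rz":0,"tx":-0.3,"ty":0,"tz":0.01,"grip":1},{"rx":0,"ry":0,"rz":0,"tx":-0.4,"ty":0,"tz":0,"grip":1},{"rx":0,"ry":0,"rz":0,"tx":-0.4,"ty":0,"tz":0,"grip":1},{"rx":0,"ry":0,"rz":0,"tx":-0.4,"ty":0,"tz":0,"grip":1},{"rx":0,"ry":0,"rz":0,"tx":-0.4,"ty":0,"tz":0,"grip":1},{"rx":0,"ry":0,"rz":0,"tx":0,"ty":0,"tz":0,"grip":1},{"rx":0,"ry":0,"rz":0,"tx":0,"ty":0,"tz":0,"grip":1}]' 50;python3 go.py .42 -.077 .1276 .006
python3 - <<'E'
from station import ctrl
import cv2
c=ctrl.camera("side"); i=c["pixels"][150:330,200:440]; cv2.imwrite("pics/s13.png",cv2.convertScaleAbs(cv2.resize(i,None,fx=3,fy=3,interpolation=cv2.INTER_CUBIC),alpha=1.4))
c=ctrl.camera("top"); i=c["pixels"][130:310,240:480]; cv2.imwrite("pics/t13.png",cv2.convertScaleAbs(cv2.resize(i,None,fx=3,fy=3,interpolation=cv2.INTER_CUBIC),alpha=1.4))
E
```

```text
time_s: 18.15
ee_pos: [0.42, -0.078, 0.1299]
eef_rot: [3.14, -0.006, 0.007]
force: [-0.4, 0.2, -0.3]
grip_width: 0.0175
pose [ 0.42   -0.078   0.1299] [ 3.1399 -0.0061  0.0065] F [-0.4  0.2 -0.3] t 18.15
shift txyz [ 0.    -0.025  0.058] turn rxyz [ 0.024 -0.087  0.007]
```

View pics/s13.png

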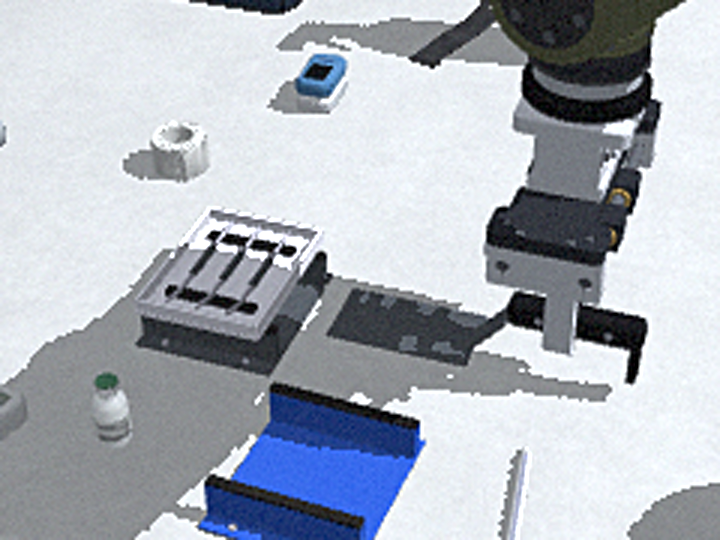

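View pics/t13.png

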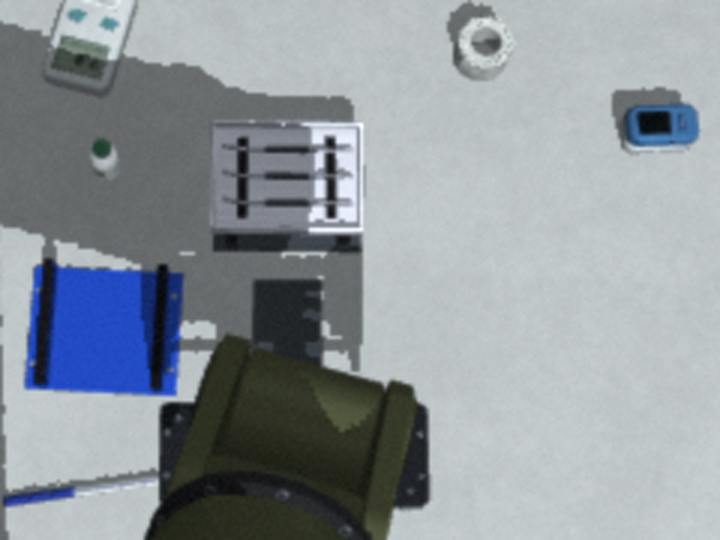

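```bash
python3 - <<'E'
from station import ctrl
from h import *
c=ctrl.camera("top")
S=lambda x,y:(240+x/3,130+y/3)
O=lambda uv,l:(c,uv[0],uv[1],l)
print(fit([O(S(211,124),(.045,.06,.042)),O(S(362,122),(.045,-.06,.042)),O(S(363,229),(-.045,-.06,.042)),O(S(212,232),(-.045,.06,.042))],[.65,-.08,0]))
E
python3 -m pendant '[{"rx":0.02,"ry":-0.08,"rz":0,"tx":0,"ty":0,"tz":-0.4,"grip":1},{"rx":0,"ry":0,"rz":0,"tx":0,"ty":0.4,"tz":-0.4,"grip":1},{"rx":0,"ry":0,"rz":0,"tx":0,"ty":0.7,"tz":0,"grip":1},{"rx":0,"ry":0,"rz":0,"tx":0,"ty":0.8,"tz":0,"grip":1},{"rx":0,"ry":0,"rz":0,"tx":0,"ty":0.8,"tz":0,"grip":1},{"rx":0,"ry":0,"rz":0,"tx":0,"ty":0.8,"tz":0,"grip":1},{"rx":0,"ry":0,"rz":0,"tx":0,"ty":0.8,"tz":0,"grip":1},{"rx":0,"ry":0,"rz":0,"tx":0,"ty":0.8,"tz":0,"grip":1}]' 50
python3 -m pendant '[{"rx":0,"ry":0,"rz":0,"tx":0,"ty":0.8,"tz":0,"grip":1},{"rx":0,"ry":0,"rz":0,"tx":0,"ty":0.5,"tz":0,"grip":1},{"rx":0,"ry":0,"rz":0,"tx":0,"ty":0,"tz":0,"grip":1},{"rx":0,"ry":0,"rz":0,"tx":0,"ty":0,"tz":0,"grip":1}]' 50
python3 go.py .43 -.33 .125 .0
```

```text
(array([ 0.65303071, -0.07689264,  0.02316726]), [[-0.2, -0.3], [-0.1, -0.3], [0.7, 0.5], [-0.3, 0.1]])
time_s: 18.97
ee_pos: [0.4271, -0.287, 0.1636]
eef_rot: [3.141, -0.001, 0.017]
force: [0.2, 0.4, -1.0]
grip_width: 0.0174
time_s: 19.3
ee_pos: [0.4287, -0.3481, 0.1626]
eef_rot: [3.139, -0.002, 0.012]
force: [-0.6, -0.2, -0.8]
grip_width: 0.0178
pose [ 0.4287 -0.3481  0.1626] [ 3.1395e+00 -2.1000e-03  1.1900e-02] F [-0.6 -0.2 -0.8] t 19.3
shift txyz [ 0.035 -0.455  0.94 ] turn rxyz [ 0.03 -0.03  0.17]
```

```bash
python3 -m pendant '[{"rx":0.03,"ry":-0.03,"rz":0,"tx":0,"ty":0,"tz":0.3,"grip":1},{"rx":0,"ry":0,"rz":0,"tx":0,"ty":0,"tz":0.3,"grip":1},{"rx":0,"ry":0,"rz":0,"tx":0,"ty":0,"tz":0.3,"grip":1},{"rx":0,"ry":0,"rz":0,"tx":0,"ty":0,"tz":0.15,"grip":1},{"rx":0,"ry":0,"rz":0,"tx":0,"ty":0,"tz":0,"grip":1},{"rx":0,"ry":0,"rz":0,"tx":0,"ty":0,"tz":0,"grip":1}]' 50
python3 go.py .43 -.33 .1136 .0
```

```text
time_s: 19.8
ee_pos: [0.4298, -0.3438, 0.1145]
eef_rot: [-3.139, 0.003, 0.016]
force: [0.7, -0.0, -0.0]
grip_width: 0.0177
pose [ 0.4298 -0.3438  0.1145] [-3.1387e+00  2.7000e-03  1.6100e-02] F [ 0.7 -0.  -0. ] t 19.8
shift txyz [ 0.01  -0.345  0.024] turn rxyz [-0.041  0.039  0.231]
```

```bash
python3 -m pendant '[{"rx":-0.04,"ry":0.04,"rz":0,"tx":0,"ty":0,"tz":0.03,"grip":1},{"rx":0,"ry":0,"rz":0,"tx":0,"ty":0,"tz":0.01,"grip":1},{"rx":0,"ry":0,"rz":0,"tx":0,"ty":0,"tz":0,"grip":1},{"rx":0,"ry":0,"rz":0,"tx":0,"ty":0,"tz":0,"grip":1}]' 50
python3 go.py .43 -.33 .1136 .0
```

```text
time_s: 20.13
ee_pos: [0.4305, -0.3434, 0.1144]
eef_rot: [3.14, -0.002, 0.017]
force: [-0.5, 0.6, -0.7]
grip_width: 0.0177
pose [ 0.4305 -0.3434  0.1144] [ 3.1397e+00 -1.7000e-03  1.7500e-02] F [-0.5  0.6 -0.7] t 20.13
shift txyz [-0.006 -0.335  0.018] turn rxyz [ 0.027 -0.025  0.25 ]
```

```bash
python3 -m pendant '[{"rx":0,"ry":0,"rz":0,"tx":0,"ty":0,"tz":0.03,"grip":1},{"rx":0,"ry":0,"rz":0,"tx":0,"ty":0,"tz":0,"grip":1},{"rx":0,"ry":0,"rz":0,"tx":0,"ty":0,"tz":0,"grip":0.3},{"rx":0,"ry":0,"rz":0,"tx":0,"ty":0,"tz":0,"grip":0},{"rx":0,"ry":0,"rz":0,"tx":0,"ty":0,"tz":0,"grip":-0.5},{"rx":0,"ry":0,"rz":0,"tx":0,"ty":0,"tz":0,"grip":-1},{"rx":0,"ry":0,"rz":0,"tx":0,"ty":0,"tz":0,"grip":-1},{"rx":0,"ry":0,"rz":0,"tx":0,"ty":0,"tz":0,"grip":-1}]' 50
python3 go.py .43 -.343 .1136 .0
python3 - <<'E'
from station import ctrl
import cv2
c=ctrl.camera("wrist");cv2.imwrite("pics/w14.png",cv2.convertScaleAbs(c["pixels"],alpha=1.3))
E
```

```text
time_s: 20.8
ee_pos: [0.4309, -0.3437, 0.114]
eef_rot: [3.138, -0.004, 0.017]
force: [-0.5, -0.1, 0.2]
grip_width: 0.0542
pose [ 0.4309 -0.3437  0.114 ] [ 3.1381 -0.0037  0.0174] F [-0.5 -0.1  0.2] t 20.8
shift txyz [-0.023 -0.017  0.011] turn rxyz [ 0.05  -0.054  0.249]
```

View pics/w14.png

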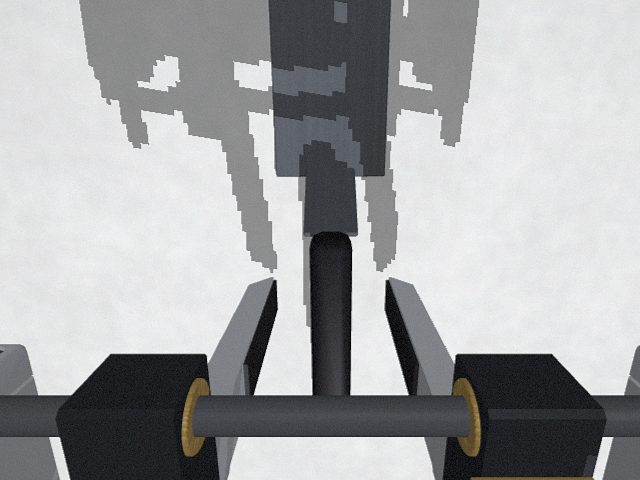

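Released; the lifter stays centred between the fingers. Retreat upward.

```bash
python3 -m pendant '[{"rx":0.05,"ry":-0.05,"rz":0,"tx":0,"ty":0,"tz":0,"grip":-1},{"rx":0,"ry":0,"rz":0,"tx":0,"ty":0,"tz":0,"grip":-1},{"rx":0,"ry":0,"rz":0,"tx":0,"ty":0,"tz":-0.2,"grip":-1},{"rx":0,"ry":0,"rz":0,"tx":0,"ty":0,"tz":-0.6,"grip":-1},{"rx":0,"ry":0,"rz":0,"tx":0,"ty":0,"tz":-0.8,"grip":-1},{"rx":0,"ry":0,"rz":0,"tx":0,"ty":0,"tz":-0.8,"grip":-1},{"rx":0,"ry":0,"rz":0,"tx":0,"ty":0,"tz":-0.8,"grip":-1},{"rx":0,"ry":0,"rz":0,"tx":0,"ty":0,"tz":-0.8,"grip":-1}]'
python3 -m pendant '[{"rx":0,"ry":0,"rz":0,"tx":-0.8,"ty":0,"tz":-0.5,"grip":-1},{"rx":0,"ry":0,"rz":0,"tx":-0.8,"ty":0,"tz":-0.5,"grip":-1},{"rx":0,"ry":0,"rz":0,"tx":0,"ty":0.8,"tz":0,"grip":-1},{"rx":0,"ry":0,"rz":0,"tx":0,"ty":0.8,"tz":0,"grip":-1},{"rx":0,"ry":0,"rz":0,"tx":0,"ty":0.8,"tz":0,"grip":-1},{"rx":0,"ry":0,"rz":0,"tx":0,"ty":0,"tz":0,"grip":-1},{"rx":0,"ry":0,"rz":0,"tx":0,"ty":0,"tz":0,"grip":-1},{"rx":0,"ry":0,"rz":0,"tx":0,"ty":0,"tz":0,"grip":-1}]'
python3 - <<'E'
from station import ctrl
import cv2
c=ctrl.camera("side"); cv2.imwrite("pics/s15.png",cv2.convertScaleAbs(c["pixels"],alpha=1.4))
c=ctrl.camera("top"); i=c["pixels"][130:310,260:500]; cv2.imwrite("pics/t15.png",cv2.convertScaleAbs(cv2.resize(i,None,fx=3,fy=3,interpolation=cv2.INTER_CUBIC),alpha=1.4))
E
```

```text
time_s: 21.52
ee_pos: [0.4292, -0.3422, 0.2759]
eef_rot: [-3.132, 0.01, 0.017]
force: [0.5, 0.4, 0.9]
grip_width: 0.0939
time_s: 22.18
ee_pos: [0.3635, -0.4415, 0.3358]
eef_rot: [3.134, -0.004, 0.019]
force: [0.4, 0.1, -0.1]
grip_width: 0.0939
```

View pics/s15.png

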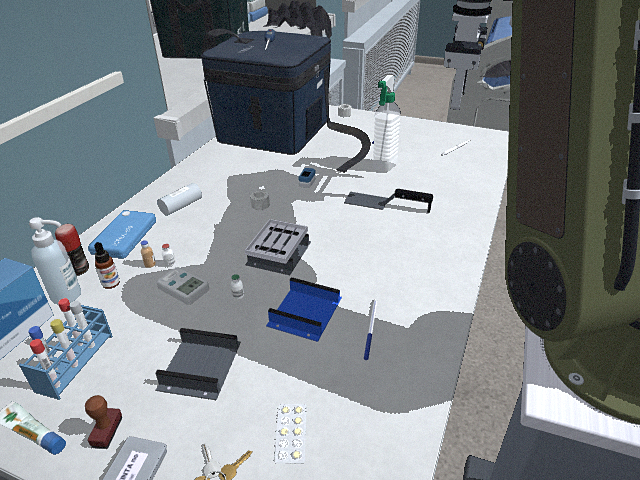

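View pics/t15.png

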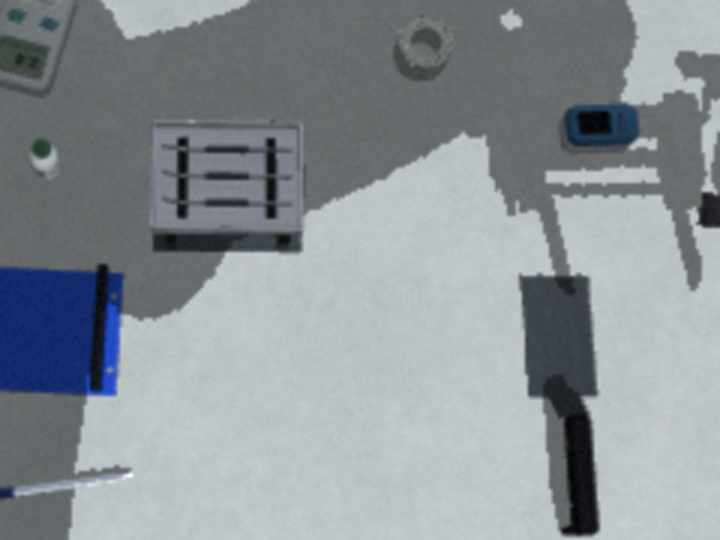

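Tray sits square on the empty rack; the lifter lies flat at blade middle (560,335 in the crop), far from both racks, with the robot clear.

```bash
python3 -c "
from station import ctrl
print(ctrl.hand_in())"
```

```text
the job is handed in; nothing more can be done
None
```

The tray is on the empty rack and the lifter lies flat on the table. I handed the job in at about 22 s of the 67 s allowed; no verdict was given.

**What I did:** I gripped the lifter by its handle and slid the blade between the ribs under the tray. I lifted the tray level, carried it across and lowered it onto the empty dark rack. I then drew the blade out and laid the lifter down to the right. The blue look-alike rack was not touched, and nothing in the images or force readings suggested the gripper touched the tray.

**Last checks:**
- **Tray:** the top camera put its centre at (0.653, -0.077) and its angle at 0.02 rad. The rack had measured (0.653, -0.078) and 0.008 rad.
- **Lifter:** it looked flat on the table in both the top and side pictures. Its blade middle is about 0.29 m from the empty rack and further from the loaded one.
- **Robot:** the gripper was open and clear of everything.

**One disagreement:** with the tray held over the rack, the side camera placed it about 11 mm further left than the rack. I put this down to that camera's offset, which grows with height. The top and wrist cameras agreed that it was within about 2 mm of centre.

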